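# Fit the retaining clip on a tube roller's shaft

### The job

On the tube roller mixer the blue bearing bush has crept out along the roller's stub shaft over the clip groove: slide the bush fully home against the end plate, then take the orange-handled spring clip from the grey parts block and press it down over the stub into its groove until it snaps fully home, handle on top, and let go. Feel for the groove with light pressure and never force anything - more than 40 N on the mixer spoils the bearing - and leave the bottle, the beaker and the screwdriver where they are.

Things in the scene. Friction and masses are not known exactly. Their poses are not given: they have to be found in the camera images.
- mixer: White roller mixer fixed to the bench, 200 x 360 x 118 mm high, black rollers along y. Origin on the bench below plate_face, z up. Its body lies towards +y, from x = -55 to +145 mm; a steel stub shaft sticks out to -y. End plate and rollers reach 14 to 18 mm above the shaft's axis. The stub has 22 mm diameter and one groove, 7 mm wide, core 14 mm in diameter, then 16 mm of full-size end.
- plate_face (a point): On the stub shaft's axis at the outer face of the grey end plate, 100 mm above the bench; axes as the mixer's: y along the shaft, stub towards -y, z up. The stub has end play: the middle of the groove lies 26 to 46 mm out from this face, differently each time; no pose tells where, so feel for it (or look). It stays put.
- bush (a joint): How far (m) the blue bearing bush stands off the end plate: 0 = home against it (hard stop), 0.028 = farthest out. The bush is a ring round the stub, 40 mm in diameter, 20 mm long: its outer face lies 20 mm plus this value from the plate face. It slides with about 4 N of drag and stays where left. It starts 22 to 26 mm out, over part or all of the groove.
- clip: Steel spring clip, 76 mm high with its orange handle, 42 g, upright in the slot of the parts block. Origin at the centre of its mouth, which lies on the shaft's axis when seated; y along the shaft (either way round), z towards the handle. Its web and jaws are 5 mm thick along y; the web's underside is 7 mm above the origin and rests on the groove's core when seated.
- jaw_a (a joint): Opening (rad) of one of the clip's two jaws (at clip x = +-11 mm, reaching 9 mm below its origin): 0 shut, about 0.16 as it passes the groove core, 0.18 fully open. The 8 mm gap between the tips springs open for the 14 mm core at 15 to 20 N of push, then snaps on; it cannot pass the 22 mm shaft. Tips first meet the shaft with the origin 18 mm above its axis (they stop by 15.5), the core at 13 mm.
- clip_grip (a point): Centre of the clip's orange handle, a block 28 mm (clip x) by 16 mm (clip y) by 44 mm high, 45 mm above the clip's origin (the handle spans 23 to 67 mm above it); axes as the clip's.
- rack: Grey parts block fixed to the bench, 90 x 60 x 40 mm high, origin at the centre of its underside, with a 32 x 9 mm slot through its middle (long way along its x) in which the clip hangs; the handle's underside rests on its top.
- bottle: Amber bottle with a red cap, 60 mm in diameter, 120 mm high, origin at the centre of its underside. Leave alone.
- beaker: Clear beaker, 70 mm in diameter, 90 mm high, origin at the centre of its underside. Leave alone.
- driver: Screwdriver with a yellow handle, 170 mm long, lying along its x. Leave alone.
Things that resemble listed ones, but are neither listed nor needed, are in the scene too. There is more than one size of the clip; the job needs the middle-sized.

How it is judged:
By the outcome, as a careful person would: the job done as asked, in the order asked, and still so for the second after the job is handed in, with the robot touching nothing.
It also fails if it takes over 72 s, if anything falls off the work surface, if the arm or the gripper's body presses on something with over 40 N, if the wrist force passes 120 N, or if a joint passes its speed limit or range.

### The arm

A 7-joint arm with a two-finger parallel gripper is mounted at the origin on the work surface. World frame = base frame: x ahead of the robot, y to its left, z up, the work surface at z = 0. Lengths are in m, angles in rad, forces in N, time in s.
With the tool pointing down it reaches from about 0.4 to 0.875 m from the base axis. Payload 19.3 kg.
Tool frame: the origin (TCP) lies between the finger pads; the fingertips stand 8 mm ahead of it and the grasp point (between the pads) lies 11 mm behind it (bot.tip_extent is the x of the fingertips in the tool frame, in m); x points along the fingers, y is the direction in which the jaws open and shut, and the axes are right-handed (so a half turn about x gives the same grasp; the last joint's range is limited). The gripper opens to 85 mm and grips with 20 to 120 N. Pads are 22 mm wide; open, the fingers measure 114 mm over their backs; the gripper's body (76 mm by 85 mm) begins 54 mm behind the grasp point. The pads swing forward as they close: fully open they stand 13 mm farther back than shut.
Start: joints at [1.152, 0.521, -0.036, 1.599, 0.021, 1.021, -0.113], TCP at [0.214, -0.587, 0.239] pointing down, gripper open.
Joint ranges: [-2.91, 2.91], [-0.3, 2.13], [-1.5, 1.42], [0.17, 2.43], [-1.26, 4.41], [0.16, 1.93], [-2.52, 2.52]. Speed limits (rad/s): [1.89, 1.89, 2.39, 2.39, 3.01, 3.01, 3.01].

### API

Orientations are given as [roll, pitch, yaw] about the fixed x, y, z axes, in that order (R = Rz(yaw) Ry(pitch) Rx(roll)).
In Python, from workcell import telemetry, grab_frame, job, cut_out, pinpoint, bot gives the robot as it stands.
- The arm moves only by the tool send_rows, never from a script. Its argument "rows" is a list of rows, each an object of numbers: "dx", "dy", "dz": the shift along the tool's x, y, z in cm; "rx", "ry", "rz": the turn, a rotation vector about the tool's x, y, z in units of 10 degrees (1.0 is 10 degrees); "fingers": the closure, from -1 (fully open) to 1 (shut). In form: [{"dx": .., "dy": .., "dz": .., "rx": .., "ry": .., "rz": .., "fingers": ..}, ...]. A call has exactly 8 rows; each row is the pose to reach, as a shift and turn from the pose commanded when the call began, along the tool's axes at that moment; what a row does not reach only later rows make up. A row lasts 1/8 s, in which the tool goes at most 62.5 mm and 10.7 degrees, less where a joint would pass 70% of its speed; a pose out of reach is approached as far as the arm can. A call with a gripper value outside its range is refused whole. The fingers move at their own pace and stop on an object; "squeeze" is the grip in N (left out, the last holds). Time passes only in rows, so rows that repeat a pose let the fingers close, or fill a call up. It gives the time, the measured TCP pose, the force and the opening at its end, in the units of the state.
- telemetry.observe(): the state, without advancing time (a new reading comes with each control period).
- grab_frame(name): name is "scene" or "side" or "wrist"; returns a dict with "pixels" (420x560x3 uint8, blue, green, red), "fx", "fy", "cx", "cy" (pixels), "R" (3x3) and "t" (3): a world point X has camera coordinates R X + t. Camera axes: x right, y down, z forward; pixel columns grow to the right and rows downward; lengths in m; the calibration is good to about 2 mm. A picture is of the moment at which its call begins. There is no depth.
- job.job_done(): hands the job in, once; it reports no verdict.
Trained networks look in a picture, given as the dict that the camera call returned (one of the last four; its "shot" number tells which), for a name from the list of things; names that differ only in an ending like _2 or _b are one class to them, and where a whole thing is asked for, a point or a joint stands for the part that bears it (a point fixed in the world has none). Each returns a list of dicts, best first, with "conf" (0 to 1); they miss things now and then, are a little off and sometimes report something else, mostly with a low value. They report only what shows in the picture. A call takes as long as a camera call. They do not tell look-alikes from the thing itself.
- cut_out(picture, label): "pixels" (420x560 bool, what is visible of it) and "centre" ([column, row] in pixels, amid what is visible of it).
- pinpoint(picture, label): "centre" ([column, row] in pixels: a listed point, or the origin of a listed thing).
The state is a dict: "clock": time; "qpos": joint angles; "qd": joint speeds; "joint_efforts": joint torques, N m; "position": TCP position; "tool_rot": TCP orientation; "force": force on the tool from outside, world axes, zero at the start; "moment": the same for the moment, N m; "grip_width": finger opening in m.
Only numpy, scipy, OpenCV 4.12 (cv2) and the standard library are available. Lean on these libraries where they do the work, as an engineer would, in place of code of your own. Each camera call takes 0.05 s, during which the arm holds its last target.

## Working session

There is one attempt and no reset: what is moved stays moved. The work goes in short steps, Python scripts to look and compute and a tool call to move; the robot and the scene stay as the last step left them, time stands still between calls to the robot, and variables do not carry over. Pictures are saved under pics/ and viewed, and the job is handed in when it is done.

Besides the shell and the picture viewer there is one more tool, called after "Request:" as a command line: name --argument value ..., lists and objects as JSON in quotes. send_rows: Moves the arm, as the interface text tells. Its arguments: {"type":"object","properties":{"rows":{"type":"array","items":{"type":"object","properties":{"dx":{"type":"number"},"dy":{"type":"number"},"dz":{"type":"number"},"rx":{"type":"number"},"ry":{"type":"number"},"rz":{"type":"number"},"fingers":{"type":"number"}}}},"squeeze":{"type":"number"}},"required":["rows"]}

```bash
mkdir -p pics; ls
cat > h.py <<'E'
import numpy as np,cv2
from workcell import telemetry, grab_frame, job, cut_out, pinpoint, bot
def ray(f,uv):
    d=np.array([(uv[0]-f["cx"])/f["fx"],(uv[1]-f["cy"])/f["fy"],1.0]);R=np.array(f["R"]);t=np.array(f["t"])
    return -R.T@t,R.T@d/np.linalg.norm(d)
def tri(obs):
    A=np.zeros((3,3));b=np.zeros(3)
    for f,uv in obs:
        o,d=ray(f,uv);P=np.eye(3)-np.outer(d,d);A+=P;b+=P@o
    X=np.linalg.solve(A,b)
    return X,[np.round(proj(f,X)-np.array(uv),1) for f,uv in obs]
def proj(f,X):
    c=np.array(f["R"])@X+np.array(f["t"]);return np.array([c[0]/c[2]*f["fx"]+f["cx"],c[1]/c[2]*f["fy"]+f["cy"]])
def atz(f,uv,z):
    o,d=ray(f,uv);return o+d*(z-o[2])/d[2]
def crop(f,u,v,w,h,s,name):
    im=f["pixels"][max(0,v):v+h,max(0,u):u+w];cv2.imwrite("pics/"+name,cv2.resize(im,None,fx=s,fy=s,interpolation=cv2.INTER_CUBIC))
E
python3 - <<'E'
from h import *
print(telemetry.observe())
print(bot.tip_extent)
for n in ["scene","side","wrist"]:
    f=grab_frame(n);cv2.imwrite(f"pics/{n}0.png",f["pixels"])
    print(n,f["fx"],np.round(-np.array(f["R"]).T@f["t"],3))
    for l in ["mixer","plate_face","bush","clip","clip_grip","rack","bottle","beaker","driver"]:
        try: print(l,[(np.round(r["centre"],1).tolist(),round(r["conf"],2)) for r in pinpoint(f,l)])
        except Exception as e: print(l,e)
E
```

```text
pics
{'clock': 0.0, 'qpos': array([ 1.15181751,  0.52200283, -0.03635803,  1.59999689,  0.02120658,
        1.02109876, -0.11279737]), 'qd': array([ 8.61199010e-04, -3.28232267e-04,  3.67535268e-05,  2.02580385e-04,
        2.60114296e-04,  2.14764917e-03,  5.26992147e-04]), 'joint_efforts': array([ 3.54824188e-03, -9.27081513e+01,  1.98147006e+00, -3.69916248e+01,
        1.79073529e-02,  8.43625021e-03, -5.64990887e-05]), 'position': array([ 0.21346414, -0.58707082,  0.23873633]), 'tool_rot': array([-1.5080277 ,  1.5696757 ,  1.98236624]), 'force': array([-0.32648583, -0.35317518, -0.07235443]), 'moment': array([0.03042966, 0.00722865, 0.03149544]), 'grip_width': 0.08536677630369252}
0.008
scene 438.7539282965959 [ 1.004 -0.465  0.745]
mixer [([329.6, 198.3], 0.61)]
plate_face [([336.5, 171.6], 0.55)]
bush it knows: beaker, bottle, clip, clip_grip, driver, mixer, plate_face, rack
clip [([163.1, 216.8], 0.88), ([187.7, 246.8], 0.71), ([216.9, 223.2], 0.64)]
clip_grip [([155.0, 198.3], 0.76), ([187.5, 237.9], 0.71), ([213.6, 212.3], 0.56)]
rack [([217.8, 227.0], 0.76), ([329.9, 200.6
[... 167 characters left out ...]
9923528343 [ 0.411 -0.732  0.656]
mixer [([252.8, 193.2], 0.65)]
plate_face [([251.7, 155.6], 0.68)]
bush it knows: beaker, bottle, clip, clip_grip, driver, mixer, plate_face, rack
clip [([185.5, 329.1], 0.7), ([243.4, 315.4], 0.62), ([226.0, 278.5], 0.57)]
clip_grip [([176.4, 305.2], 0.88), ([225.1, 261.9], 0.85), ([244.9, 306.3], 0.47)]
rack [([227.9, 284.2], 0.93), ([252.5, 191.9], 0.45)]
bottle [([336.1, 318.5], 0.74)]
beaker [([368.8, 230.3], 0.82)]
driver [([243.1, 371.8], 0.82)]
wrist 313.14307894454373 [ 0.282 -0.562  0.374]
mixer []
plate_face []
bush it knows: beaker, bottle, clip, clip_grip, driver, mixer, plate_face, rack
clip []
clip_grip []
rack []
bottle []
beaker []
driver []
```

View pics/scene0.png

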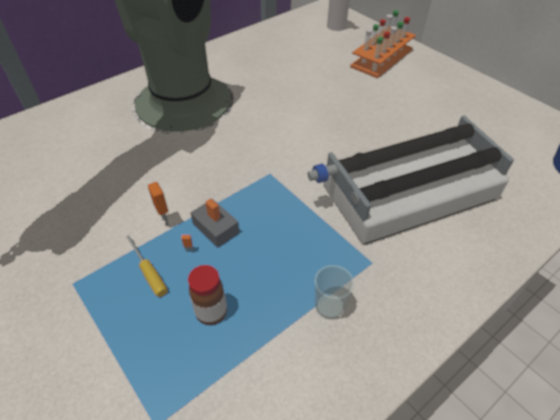

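View pics/side0.png

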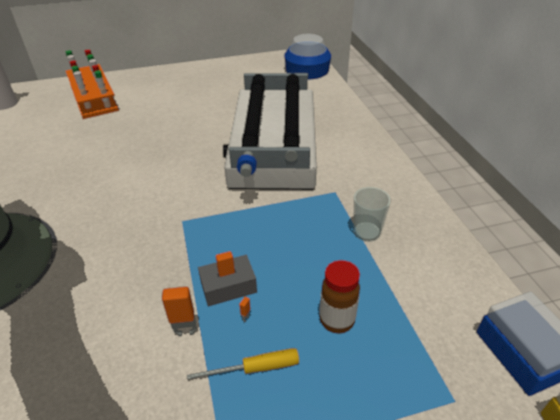

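View pics/wrist0.png

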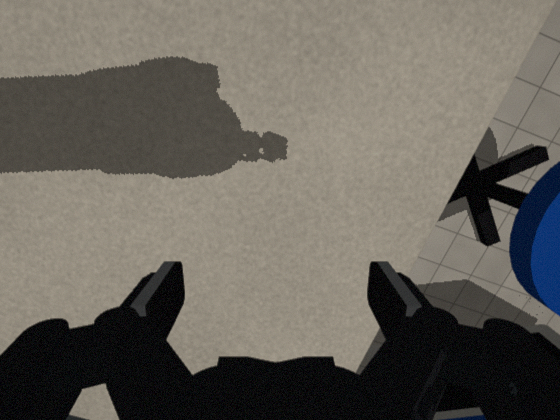

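Three clips show in the scene view: large at (157,198), standing loose on the bench; small at (187,242), loose on the mat; and a medium one in the grey block at (213,210). In the side view they are at (178,305), (245,308) and (226,263). The one in the grey block fits the description by both its place and its size. Next I confirm it in a crop and triangulate.

Run:
```python
from h import *
s=grab_frame("scene");d=grab_frame("side")
import pickle;pickle.dump((s,d),open("f0.pkl","wb"))
def T(n,a,b): 
    X,r=tri([(s,a),(d,b)]);print(n,np.round(X,4),[list(map(float,x)) for x in r])
T("grip",[213.6,212.3],[225.1,261.9]);T("clip",[216.9,223.2],[226.0,278.5]);T("rack",[217.8,227],[227.9,284.2])
T("large",[155,198.3],[176.4,305.2]);T("small",[187.5,237.9],[244.9,306.3])
T("plate",[336.5,171.6],[251.7,155.6]);T("mixer",[329.6,198.3],[252.8,193.2])
T("bottle",[213.5,310.2],[336.1,318.5]);T("beaker",[329.2,303.8],[368.8,230.3]);T("driver",[147,264],[243.1,371.8])
for n,f in(("s",s),("d",d)):
    for l in ["mixer","rack","clip_grip"]:
        print(n,l,[(np.round(r["centre"],1).tolist(),round(r["conf"],2),int(r["pixels"].sum())) for r in cut_out(f,l)])
a=cv2.resize(s["pixels"][180:280,120:260],(784,560),interpolation=cv2.INTER_CUBIC);cv2.imwrite("pics/c_s.png",a)
crop(d,215,130,110,80,7,"c_mix_d.png");crop(s,290,120,130,100,6,"c_mix_s.png");crop(d,160,235,110,90,7,"c_d.png")
```

```text
grip [ 0.4551 -0.1872  0.0583] [[0.5, -1.6], [1.2, 1.6]]
clip [ 0.4519 -0.183   0.0132] [[0.2, -0.6], [0.4, 0.6]]
rack [ 0.4531 -0.1836 -0.0005] [[-0.0, 0.1], [-0.1, -0.1]]
large [ 0.3655 -0.2708  0.0794] [[0.2, -0.6], [0.5, 0.7]]
small [ 0.468  -0.2645  0.0365] [[-0.6, 1.5], [-1.1, -1.6]]
plate [0.5579 0.0603 0.098 ] [[-0.0, 0.2], [-0.1, -0.1]]
mixer [0.5517 0.0563 0.0057] [[-0.6, 2.1], [-1.2, -1.9]]
bottle [ 0.6159 -0.304  -0.0034] [[-0.4, 0.9], [-0.7, -0.8]]
beaker [ 0.7484 -0.1311  0.0096] [[-0.5, 1.5], [-0.9, -1.1]]
driver [ 0.4429 -0.3535 -0.0049] [[-0.8, 1.8], [-1.5, -2.1]]
s mixer [([417.6, 178.5], 0.72, 14794)]
s rack [([218.7, 225.0], 0.73, 1115)]
s clip_grip [([158.9, 200.5], 0.96, 459), ([213.6, 209.6], 0.74, 237), ([187.0, 241.2], 0.57, 128)]
d mixer [([271.9, 136.7], 0.84, 9559), ([339.1, 296.4], 0.44, 2463)]
d rack [([229.5, 278.0], 0.8, 1904)]
d clip_grip [([246.4, 304.8], 0.71, 169), ([177.6, 310.6], 0.68, 1272), ([227.9, 263.3], 0.57, 426)]
```

View pics/c_s.png

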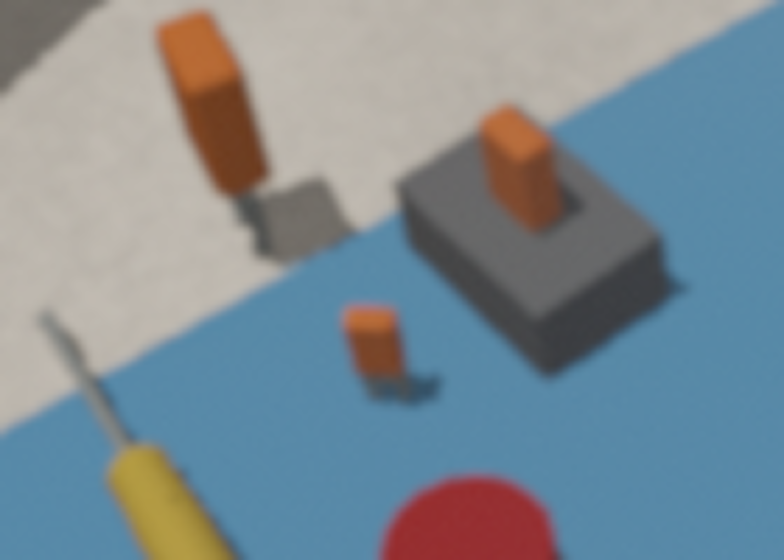

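View pics/c_mix_d.png

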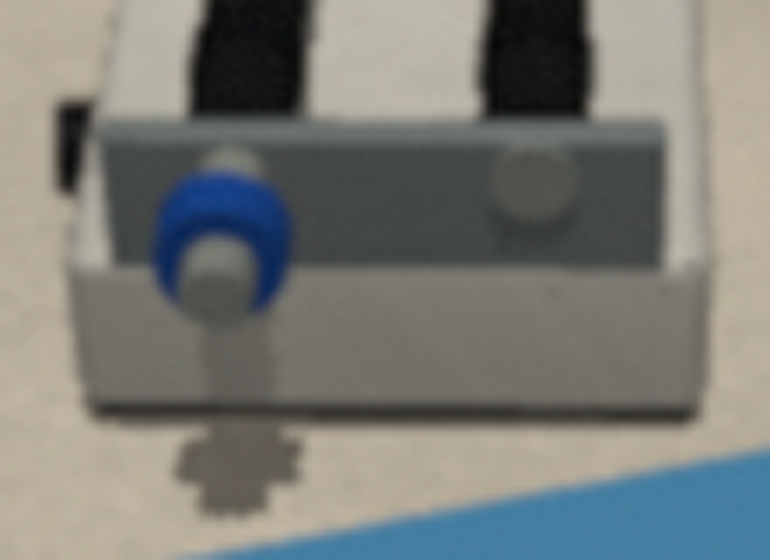

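View pics/c_mix_s.png

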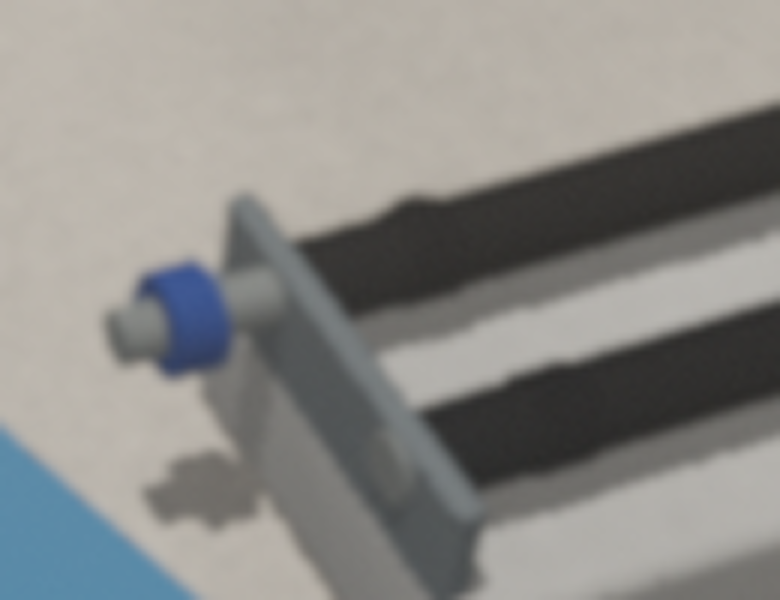

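View pics/c_d.png

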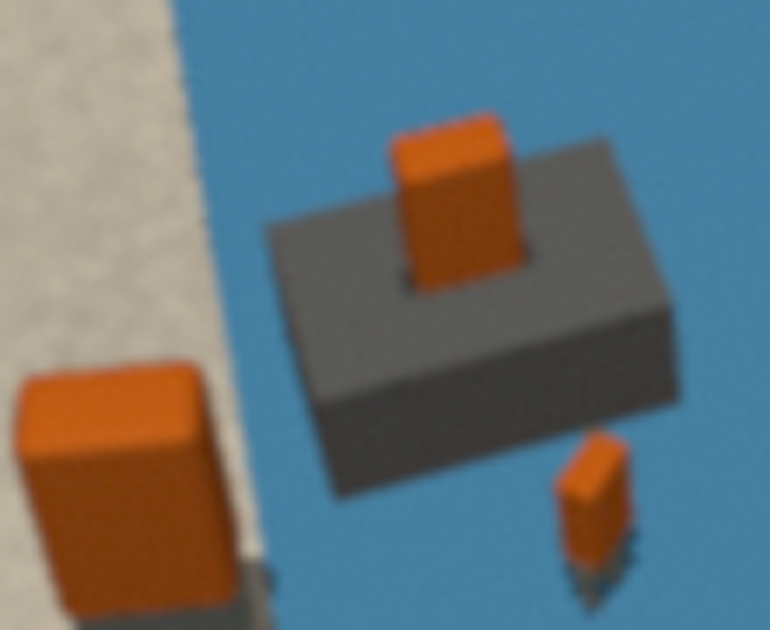

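The crops show the medium clip (handle at scene (213,210), side (226,263)) upright in the grey block. The big one at (178,305) and the tiny one at (245,308) in the side view stand loose. Next I fit the yaws of the rack and mixer and the stub geometry.

```bash
cat > fit.py <<'E'
from h import *
import pickle
from scipy.optimize import least_squares
s,d=pickle.load(open("f0.pkl","rb"))
def D(u,v,o=(160,235),k=7.): return (d,[o[0]+u/k-0.4,o[1]+v/k-0.4])
def S(u,v,o=(120,180),k=5.6): return (s,[o[0]+u/k-0.4,o[1]+v/k-0.4])
def fit(pts,x0):
    def r(p):
        c,sn=np.cos(p[3]),np.sin(p[3]);out=[]
        for (f,uv),X in pts:
            W=np.array([p[0]+c*X[0]-sn*X[1],p[1]+sn*X[0]+c*X[1],p[2]+X[2]])
            out+=list(proj(f,W)-uv)
        return np.array(out)
    q=least_squares(r,x0,loss="soft_l1");print(np.round(q.x,4),np.round(q.fun.reshape(-1,2),1).tolist());return q.x
a,b=.045,.03
fit([(D(268,225),(-a,b,.04)),(D(607,140),(a,b,.04)),(D(672,303),(a,-b,.04)),(D(320,403),(-a,-b,.04)),(D(680,400),(a,-b,0)),(D(338,497),(-a,-b,0)),
 (S(537,318),(a,-b,.04)),(S(400,185),(-a,-b,.04)),(S(660,240),(a,b,.04)),(S(550,377),(a,-b,0))],[.453,-.184,0,.2])
# clip handle top corners as rect 28x16 z from 40..84 above bench, same frame
e,g=.014,.008
fit([(D(393,140),(-e,g,.084)),(D(492,115),(e,g,.084)),(D(508,153),(e,-g,.084)),(D(405,180),(-e,-g,.084)),(D(418,290),(-e,-g,.04)),(D(523,262),(e,-g,.04)),
 (S(480,125),(-e,-g,.084)),(S(508,105),(-e,g,.084)),(S(553,135),(e,g,.084)),(S(522,160),(e,-g,.084)),(S(533,230),(e,-g,.04))],[.453,-.184,0,.2])
o=(215,130)
m=lambda u,v:D(u,v,o,7.)
L=atz(d,m(95,405)[1],0);R=atz(d,m(695,405)[1],0);print("front bottom",L,R,np.degrees(np.arctan2(*(R-L)[1::-1])),np.linalg.norm(R-L))
n=lambda u,v:S(u,v,(290,120),6.)
X,r=tri([m(215,283),n(122,338)]);print("stub end",X,r)
X2,r=tri([m(223,240),n(187,318)]);print("bush c approx",X2,r)
E
python3 fit.py
```

```text
[ 0.4532 -0.1883 -0.0025  0.0628] [[-0.3, -0.2], [0.2, -0.7], [0.4, 0.0], [-0.6, -0.3], [0.3, 0.7], [-0.4, 0.7], [0.3, 0.4], [-0.8, -0.4], [1.2, -0.9], [-0.0, 1.6]]
[ 0.4523 -0.1884 -0.0023  0.0983] [[-1.5, -0.5], [0.3, -1.4], [0.7, -0.4], [-0.8, 0.3], [0.1, 1.8], [0.6, 1.2], [-1.1, -0.9], [0.0, -1.3], [0.7, 0.5], [0.1, 0.1], [0.4, 1.6]]
front bottom [0.50505573 0.09148814 0.        ] [0.69088652 0.03703542 0.        ] -16.331804048465575 0.19364447722135752
stub end [0.53388104 0.00648001 0.10215219] [array([0.4, 0.6]), array([ 0.1, -0.6])]
bush c approx [0.54061591 0.0308137  0.10033922] [array([-0., -0.]), array([-0.,  0.])]
```

```bash
cat >> h.py <<'E'
from scipy.spatial.transform import Rotation as Ro
def toolR(o): return Ro.from_euler("xyz",o).as_matrix()
def down(yaw,flip=0):
    # tool x down, tool y along horizontal dir yaw
    x=np.array([0,0,-1.]);y=np.array([np.cos(yaw),np.sin(yaw),0])*(-1 if flip else 1)
    return np.column_stack([x,y,np.cross(x,y)])
def plan(P,Rt,o=None):
    o=o or telemetry.observe();R=toolR(o["tool_rot"])
    sh=R.T@(np.array(P)-o["position"])*100;rv=Ro.from_matrix(R.T@Rt).as_rotvec()
    print("shift cm",np.round(sh,2),"turn /10deg",np.round(np.degrees(rv)/10,3))
E
python3 - <<'E'
from h import *
o=telemetry.observe();R=toolR(o["tool_rot"]);print(np.round(R,3))
f=grab_frame("wrist");C=-np.array(f["R"]).T@f["t"];print("cam in tool",R.T@(C-o["position"]),"cam axis in tool\n",np.round(R.T@np.array(f["R"]).T,3))
for fl in(0,1): plan([.53,.0,.26],down(-.285,fl))
E
```

```text
[[ 0.     0.342 -0.94 ]
 [ 0.    -0.94  -0.342]
 [-1.    -0.    -0.   ]]
cam in tool [-0.1350271  -0.0004998  -0.07312397] cam axis in tool
 [[ 0.    -0.286  0.958]
 [ 1.     0.001  0.   ]
 [-0.001  0.958  0.286]]
shift cm [ -2.07 -44.39 -49.81] turn /10deg [-5.369 -0.     0.   ]
shift cm [ -2.07 -44.39 -49.81] turn /10deg [12.631  0.     0.   ]
```

Request:
send_rows --rows '[{"dx": 0,"dy": -3.7,"dz": -4.1,"rx": -0.5},{"dx": 0,"dy": -7.4,"dz": -8.3,"rx": -0.9},{"dx": -0.5,"dy": -11,"dz": -12.4,"rx": -1.4},{"dx": -1,"dy": -14.8,"dz": -16.6,"rx": -1.8},{"dx": -1.5,"dy": -18.5,"dz": -20.8,"rx": -2.3},{"dx": -2,"dy": -22.2,"dz": -25,"rx": -2.7},{"dx": -2,"dy": -26,"dz": -29,"rx": -3.2},{"dx": -2,"dy": -29.6,"dz": -33.2,"rx": -3.6}]'

```text
invalid input at $.rows[0]: expected keys dx, dy, dz, rx, ry, rz, fingers
```

Run:
```python
from h import *
o=telemetry.observe();print(np.round(o["qpos"],2),o["clock"]);plan([.533,.003,.26],down(-.285))
```

```text
[ 1.15  0.52 -0.04  1.6   0.02  1.02 -0.11] 1.8
shift cm [ -2.07 -44.57 -50.2 ] turn /10deg [-5.369 -0.     0.   ]
```

Request:
send_rows --rows '[{"dx": 0,"dy": -3.7,"dz": -4.1,"rx": -0.5,"ry": 0,"rz": 0,"fingers": -1},{"dx": 0,"dy": -7.4,"dz": -8.3,"rx": -0.9,"ry": 0,"rz": 0,"fingers": -1},{"dx": -0.5,"dy": -11,"dz": -12.4,"rx": -1.4,"ry": 0,"rz": 0,"fingers": -1},{"dx": -1,"dy": -14.8,"dz": -16.6,"rx": -1.8,"ry": 0,"rz": 0,"fingers": -1},{"dx": -1.5,"dy": -18.5,"dz": -20.8,"rx": -2.3,"ry": 0,"rz": 0,"fingers": -1},{"dx": -2,"dy": -22.2,"dz": -25,"rx": -2.7,"ry": 0,"rz": 0,"fingers": -1},{"dx": -2,"dy": -26,"dz": -29,"rx": -3.2,"ry": 0,"rz": 0,"fingers": -1},{"dx": -2,"dy": -29.6,"dz": -33.2,"rx": -3.6,"ry": 0,"rz": 0,"fingers": -1}]'

```text
clock: 2.8
position: [0.425, -0.1942, 0.2597]
tool_rot: [1.499, 1.57, -0.663]
force: [0.8, 0.3, -1.1]
grip_width: 0.0851
```

Run:
```python
from h import *
o=telemetry.observe();print(np.round(o["qpos"],2),o["clock"]);plan([.533,.003,.26],down(-.285))
```

```text
[ 0.59  0.26 -0.35  1.96  0.11  0.94 -0.4 ] 2.8
shift cm [ -0.03  -2.03 -22.39] turn /10deg [-1.755e+00  1.000e-03 -5.000e-03]
```

Request:
send_rows --rows '[{"dx": 0,"dy": -0.5,"dz": -4.5,"rx": -0.4,"ry": 0,"rz": 0,"fingers": -0.2},{"dx": 0,"dy": -1,"dz": -9,"rx": -0.8,"ry": 0,"rz": 0,"fingers": 0.2},{"dx": 0,"dy": -1.4,"dz": -13.5,"rx": -1.2,"ry": 0,"rz": 0,"fingers": 0.2},{"dx": 0,"dy": -1.8,"dz": -18,"rx": -1.6,"ry": 0,"rz": 0,"fingers": 0.2},{"dx": 0,"dy": -2,"dz": -22.4,"rx": -1.75,"ry": 0,"rz": 0,"fingers": 0.2},{"dx": 0,"dy": -2,"dz": -22.4,"rx": -1.75,"ry": 0,"rz": 0,"fingers": 0.2},{"dx": 0,"dy": -2,"dz": -22.4,"rx": -1.75,"ry": 0,"rz": 0,"fingers": 0.2},{"dx": 0,"dy": -2,"dz": -22.4,"rx": -1.75,"ry": 0,"rz": 0,"fingers": 0.2}]'

```text
clock: 3.8
position: [0.5329, 0.0001, 0.2594]
tool_rot: [0.17, 1.57, -1.691]
force: [-0.7, -0.4, -0.7]
grip_width: 0.0343
```

Run:
```python
from h import *
import pickle
f=grab_frame("wrist");pickle.dump(f,open("w1.pkl","wb"));cv2.imwrite("pics/w1.png",f["pixels"])
print([(np.round(r["centre"],1),r["conf"]) for r in pinpoint(f,"plate_face")])
o=telemetry.observe();print(np.round(o["qpos"],2),o["clock"],o["grip_width"],o["position"])
```

```text
[(array([273.2, 123.9]), 0.66), (array([456.6, 222.8]), 0.35)]
[ 0.26  0.39 -0.48  1.8   0.21  1.01 -0.6 ] 3.9 0.034091966054312486 [5.32990393e-01 2.73514761e-04 2.59446783e-01]
```

View pics/w1.png

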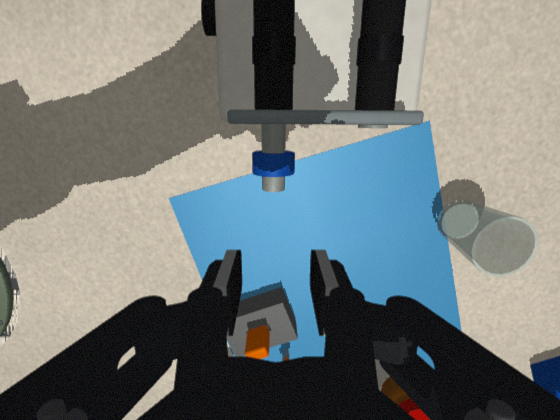

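The wrist view shows the mixer plate at row ~117, the stub at column ~273 (rows 124–190) and the bush at rows 151–176. A crop will give finer edges.

Run:
```python
from h import *
import pickle
f=pickle.load(open("w1.pkl","rb"))
crop(f,215,100,110,100,6,"w1c.png")
g=f["pixels"].astype(int)
for v in(125,130,135,140,145,180,185): print(v,g[v,255:292].sum(1).tolist())
print("col273",[(v,g[v,273].tolist()) for v in range(108,196)])
print("blue row rng", [ (v, np.where((g[v,240:310,0]>g[v,240:310,2]+70)&(g[v,240:310,1]<110))[0][[0,-1]]+240) for v in range(153,176,3)])
```

```text
125 [315, 314, 315, 335, 324, 318, 268, 216, 205, 205, 210, 214, 225, 222, 223, 232, 230, 225, 242, 234, 229, 233, 232, 235, 219, 219, 222, 218, 202, 203, 223, 303, 306, 320, 308, 320, 307]
130 [309, 297, 310, 309, 318, 303, 258, 210, 218, 204, 209, 214, 214, 216, 216, 234, 238, 233, 230, 233, 227, 224, 228, 229, 226, 226, 225, 215, 206, 201, 229, 283, 296, 299, 321, 315, 342]
135 [355, 307, 321, 320, 321, 313, 258, 208, 209, 218, 210, 218, 224, 223, 221, 233, 226, 239, 235, 219, 227, 229, 229, 222, 224, 227, 228, 210, 194, 206, 250, 296, 318, 496, 566, 585, 591]
140 [564, 378, 325, 312, 317, 316, 269, 212, 215, 222, 213, 216, 218, 213, 212, 231, 240, 236, 239, 222, 225, 228, 228, 229, 223, 225, 220, 211, 186, 199, 251, 313, 399, 518, 557, 569, 577]
145 [574, 583, 567, 557, 553, 550, 417, 241, 199, 216, 215, 211, 212, 220, 230, 233, 231, 235, 237, 233, 229, 231, 229, 217, 224, 220, 230, 205, 198, 215, 390, 558, 576, 573, 565, 561, 567]
180 [503, 506, 506, 505, 504, 500, 501, 300, 287, 317, 339, 361, 374, 398, 417, 418, 432, 463, 471, 461, 467, 437, 422, 400, 381, 372, 350, 335, 295, 
[... 1665 characters left out ...]
 (176, [174, 95, 55]), (177, [159, 148, 139]), (178, [153, 162, 159]), (179, [155, 161, 160]), (180, [154, 159, 158]), (181, [157, 165, 160]), (182, [156, 163, 158]), (183, [157, 164, 159]), (184, [156, 165, 161]), (185, [159, 168, 164]), (186, [162, 171, 165]), (187, [165, 172, 170]), (188, [166, 174, 169]), (189, [163, 172, 166]), (190, [164, 174, 169]), (191, [168, 174, 167]), (192, [205, 174, 125]), (193, [220, 176, 107]), (194, [218, 173, 104]), (195, [217, 174, 103])]
blue row rng [(153, array([257, 292])), (156, array([253, 293])), (159, array([254, 292])), (162, array([254, 294])), (165, array([253, 294])), (168, array([253, 294])), (171, array([253, 293])), (174, array([254, 292]))]
```

View pics/w1c.png

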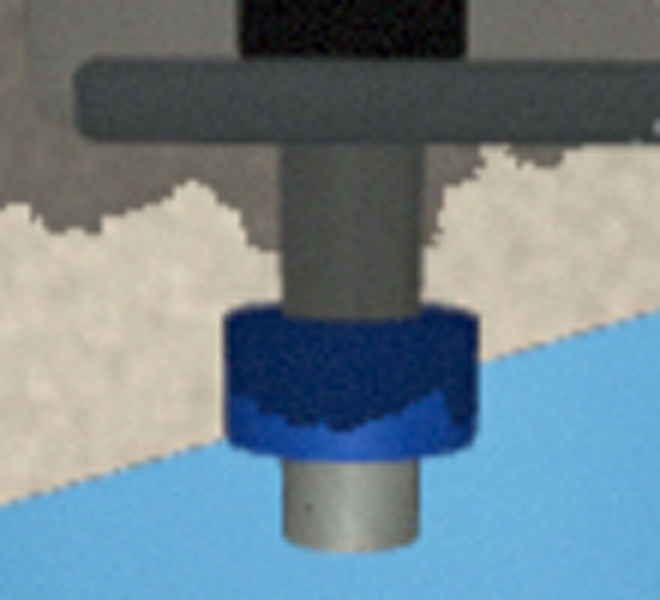

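Run:
```python
from h import *
import pickle
f=pickle.load(open("w1.pkl","rb"))
a=atz(f,[273.3,127],.1);b=atz(f,[273.2,186],.1);d=(a-b)[:2];u=d/np.linalg.norm(d);print("axis",a,b,"yaw(mixer) deg",np.degrees(np.arctan2(-u[0],u[1])))
L=atz(f,[230,123.5],.115);R=atz(f,[421,122.5],.115);print("plate edge yaw",np.degrees(np.arctan2(*(R-L)[1::-1])),np.linalg.norm(R-L))
P=lambda r,z:atz(f,[273.2,r],z)[:2]
base=P(123.6,.116);print("plate",base,P(123.6,.114),P(123.6,.118))
print("bush outer",(base-P(176.6,.12))@u,"stub end",(base-P(191.8,.111))@u, P(191.8,.111))
print("width", np.linalg.norm(atz(f,[261.4,183],.1)-atz(f,[284.9,183],.1)))
```

```text
axis [0.54861778 0.06026713 0.1       ] [0.53273927 0.00765212 0.1       ] yaw(mixer) deg -16.793106237462545
plate edge yaw -16.284883051161852 0.1645231080615215
plate [0.5496247  0.06356302] [0.54959539 0.06351254] [0.54965401 0.0636135 ]
bush outer 0.04536275358547172 stub end 0.06144517157190556 [0.53193719 0.0047186 ]
width 0.022525860896772713
```

```bash
cat >> h.py <<'E'
YAW=-0.289
U=np.array([-np.sin(YAW),np.cos(YAW)])
PL=np.array([.5495,.0635])
def at(d,z,off=0): # d mm out along shaft
    p=PL-U*d/1000+np.array([U[1],-U[0]])*off/1000
    return [p[0],p[1],z]
def state():
    o=telemetry.observe();p=o["position"][:2]-PL;f=o["force"]
    print("t",round(o["clock"],2),"d %.1f off %.1f z %.1f"%(-(p@U)*1000,(p@np.array([U[1],-U[0]]))*1000,o["position"][2]*1000),"F along u %.1f side %.1f z %.1f"%(f[:2]@U,f[:2]@np.array([U[1],-U[0]]),f[2]),"w %.1f"%(o["grip_width"]*1000))
E
python3 - <<'E'
from h import *
state();plan(at(70,.095),down(YAW))
E
```

```text
t 3.9 d 65.3 off 2.2 z 259.4 F along u -0.0 side -0.5 z 0.8 w 34.1
shift cm [16.44 -0.22  0.46] turn /10deg [-0.003  0.002 -0.001]
```

Request:
send_rows --rows '[{"dx": 2,"dy": -0.2,"dz": 0.46,"rx": 0,"ry": 0,"rz": 0,"fingers": 0.32},{"dx": 5.5,"dy": -0.22,"dz": 0.46,"rx": 0,"ry": 0,"rz": 0,"fingers": 0.32},{"dx": 9,"dy": -0.22,"dz": 0.46,"rx": 0,"ry": 0,"rz": 0,"fingers": 0.32},{"dx": 12,"dy": -0.22,"dz": 0.46,"rx": 0,"ry": 0,"rz": 0,"fingers": 0.32},{"dx": 14.5,"dy": -0.22,"dz": 0.46,"rx": 0,"ry": 0,"rz": 0,"fingers": 0.32},{"dx": 16,"dy": -0.22,"dz": 0.46,"rx": 0,"ry": 0,"rz": 0,"fingers": 0.32},{"dx": 16.4,"dy": -0.22,"dz": 0.46,"rx": 0,"ry": 0,"rz": 0,"fingers": 0.32},{"dx": 16.4,"dy": -0.22,"dz": 0.46,"rx": 0,"ry": 0,"rz": 0,"fingers": 0.32}]'

```text
clock: 4.9
position: [0.5301, -0.0027, 0.0958]
tool_rot: [1.844, 1.57, -0.015]
force: [0.3, -0.2, 0.6]
grip_width: 0.029
```

Run:
```python
from h import *
state();plan(at(36,.095),down(YAW))
f=grab_frame("wrist");cv2.imwrite("pics/w2.png",f["pixels"])
```

```text
t 4.9 d 69.0 off 0.2 z 95.8 F along u -0.1 side 0.4 z 0.6 w 29.0
shift cm [ 0.08 -0.02 -3.3 ] turn /10deg [ 0.003 -0.001 -0.003]
```

View pics/w2.png

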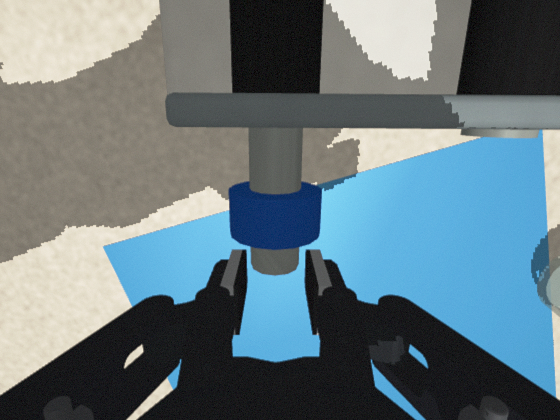

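Request:
send_rows --rows '[{"dx": 0,"dy": 0,"dz": -0.6,"rx": 0,"ry": 0,"rz": 0,"fingers": 0.32},{"dx": 0,"dy": 0,"dz": -1.2,"rx": 0,"ry": 0,"rz": 0,"fingers": 0.32},{"dx": 0,"dy": 0,"dz": -1.6,"rx": 0,"ry": 0,"rz": 0,"fingers": 0.32},{"dx": 0,"dy": 0,"dz": -2.0,"rx": 0,"ry": 0,"rz": 0,"fingers": 0.32},{"dx": 0,"dy": 0,"dz": -2.4,"rx": 0,"ry": 0,"rz": 0,"fingers": 0.32},{"dx": 0,"dy": 0,"dz": -2.8,"rx": 0,"ry": 0,"rz": 0,"fingers": 0.32},{"dx": 0,"dy": 0,"dz": -3.1,"rx": 0,"ry": 0,"rz": 0,"fingers": 0.32},{"dx": 0,"dy": 0,"dz": -3.3,"rx": 0,"ry": 0,"rz": 0,"fingers": 0.32}]'

```text
clock: 5.95
position: [0.5393, 0.0292, 0.0953]
tool_rot: [2.103, 1.571, 0.245]
force: [1.0, -4.8, 2.2]
grip_width: 0.029
```

Run:
```python
from h import *
state()
f=grab_frame("wrist");cv2.imwrite("pics/w3.png",f["pixels"])
```

```text
t 5.95 d 35.8 off -0.0 z 95.3 F along u -4.3 side 2.3 z 2.2 w 29.0
```

View pics/w3.png

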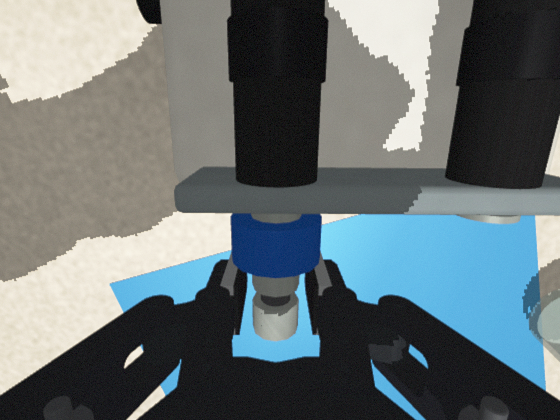

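The groove is now visible at (274,293), and the bush has ~5 mm to go. I'll push the rest slowly.

Request:
send_rows --rows '[{"dx": 0,"dy": 0,"dz": -0.05,"rx": 0,"ry": 0,"rz": 0,"fingers": 0.32},{"dx": 0,"dy": 0,"dz": -0.1,"rx": 0,"ry": 0,"rz": 0,"fingers": 0.32},{"dx": 0,"dy": 0,"dz": -0.15,"rx": 0,"ry": 0,"rz": 0,"fingers": 0.32},{"dx": 0,"dy": 0,"dz": -0.2,"rx": 0,"ry": 0,"rz": 0,"fingers": 0.32},{"dx": 0,"dy": 0,"dz": -0.25,"rx": 0,"ry": 0,"rz": 0,"fingers": 0.32},{"dx": 0,"dy": 0,"dz": -0.3,"rx": 0,"ry": 0,"rz": 0,"fingers": 0.32},{"dx": 0,"dy": 0,"dz": -0.35,"rx": 0,"ry": 0,"rz": 0,"fingers": 0.32},{"dx": 0,"dy": 0,"dz": -0.38,"rx": 0,"ry": 0,"rz": 0,"fingers": 0.32}]'

```text
clock: 7.0
position: [0.5402, 0.0327, 0.0953]
tool_rot: [-1.817, 1.571, 2.607]
force: [0.3, -4.2, 0.3]
grip_width: 0.029
```

Run:
```python
from h import *
state()
```

```text
t 7.0 d 32.2 off -0.1 z 95.3 F along u -3.9 side 1.5 z 0.3 w 29.0
```

Request:
send_rows --rows '[{"dx": 0,"dy": 0,"dz": -0.03,"rx": 0,"ry": 0,"rz": 0,"fingers": 0.32},{"dx": 0,"dy": 0,"dz": -0.06,"rx": 0,"ry": 0,"rz": 0,"fingers": 0.32},{"dx": 0,"dy": 0,"dz": -0.08,"rx": 0,"ry": 0,"rz": 0,"fingers": 0.32},{"dx": 0,"dy": 0,"dz": -0.1,"rx": 0,"ry": 0,"rz": 0,"fingers": 0.32},{"dx": 0,"dy": 0,"dz": -0.1,"rx": 0,"ry": 0,"rz": 0,"fingers": 0.32},{"dx": 0,"dy": 0,"dz": -0.1,"rx": 0,"ry": 0,"rz": 0,"fingers": 0.32},{"dx": 0,"dy": 0,"dz": -0.1,"rx": 0,"ry": 0,"rz": 0,"fingers": 0.32},{"dx": 0,"dy": 0,"dz": -0.1,"rx": 0,"ry": 0,"rz": 0,"fingers": 0.32}]'

```text
clock: 8.0
position: [0.5404, 0.0331, 0.0953]
tool_rot: [-0.334, 1.57, -2.193]
force: [0.1, -6.6, 1.2]
grip_width: 0.0289
```

Run:
```python
from h import *
state()
f=grab_frame("wrist");crop(f,170,140,210,200,3.5,"w4.png")
```

```text
t 8.0 d 31.7 off -0.1 z 95.3 F along u -6.3 side 2.0 z 1.2 w 28.9
```

View pics/w4.png

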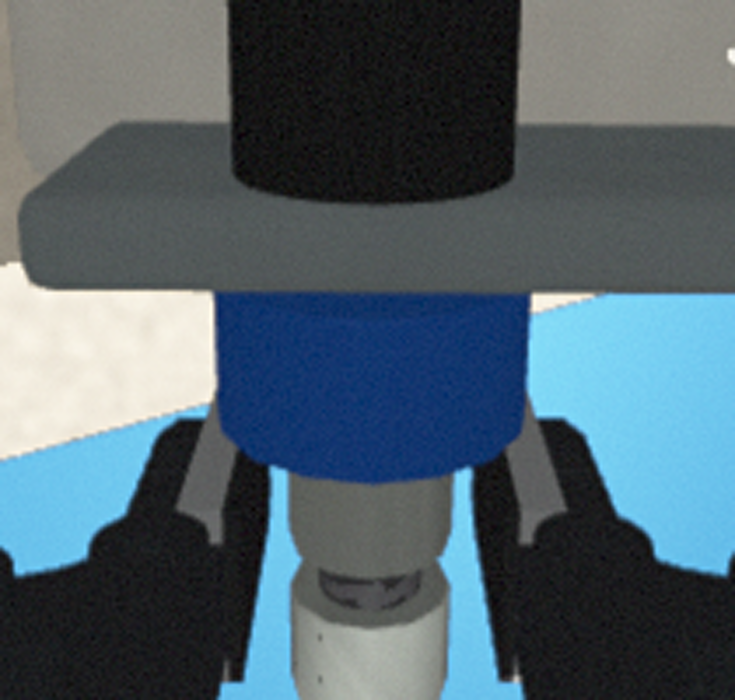

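Request:
send_rows --rows '[{"dx": 0,"dy": 0,"dz": -0.04,"rx": 0,"ry": 0,"rz": 0,"fingers": 0.32},{"dx": 0,"dy": 0,"dz": -0.08,"rx": 0,"ry": 0,"rz": 0,"fingers": 0.32},{"dx": 0,"dy": 0,"dz": -0.1,"rx": 0,"ry": 0,"rz": 0,"fingers": 0.32},{"dx": 0,"dy": 0,"dz": -0.1,"rx": 0,"ry": 0,"rz": 0,"fingers": 0.32},{"dx": 0,"dy": 0,"dz": -0.1,"rx": 0,"ry": 0,"rz": 0,"fingers": 0.32},{"dx": 0,"dy": 0,"dz": -0.1,"rx": 0,"ry": 0,"rz": 0,"fingers": 0.32},{"dx": 0,"dy": 0,"dz": -0.1,"rx": 0,"ry": 0,"rz": 0,"fingers": 0.32},{"dx": 0,"dy": 0,"dz": -0.1,"rx": 0,"ry": 0,"rz": 0,"fingers": 0.32}]'

```text
clock: 9.05
position: [0.5404, 0.0332, 0.0952]
tool_rot: [-0.291, 1.569, -2.151]
force: [-1.8, -11.6, 3.0]
grip_width: 0.0292
```

Run:
```python
from h import *
state()
```

```text
t 9.05 d 31.6 off -0.1 z 95.2 F along u -11.6 side 1.6 z 3.0 w 29.2
```

Request:
send_rows --rows '[{"dx": 0,"dy": 0,"dz": 1,"rx": 0,"ry": 0,"rz": 0,"fingers": 0.32},{"dx": 0,"dy": 0,"dz": 3,"rx": 0,"ry": 0,"rz": 0,"fingers": 0.32},{"dx": -2,"dy": 0,"dz": 4.5,"rx": 0,"ry": 0,"rz": 0,"fingers": 0.3},{"dx": -6,"dy": 0,"dz": 4.5,"rx": 0,"ry": 0,"rz": 0,"fingers": 0.2},{"dx": -9,"dy": 0,"dz": 4.5,"rx": 0,"ry": 0,"rz": 0,"fingers": 0.0},{"dx": -10,"dy": 0,"dz": 4.5,"rx": 0,"ry": 0,"rz": 0,"fingers": -0.2},{"dx": -10,"dy": 0,"dz": 4.5,"rx": 0,"ry": 0,"rz": 0,"fingers": -0.2},{"dx": -10,"dy": 0,"dz": 4.5,"rx": 0,"ry": 0,"rz": 0,"fingers": -0.2}]'

```text
clock: 10.05
position: [0.5274, -0.0089, 0.1942]
tool_rot: [-1.301, 1.569, 3.123]
force: [0.6, -0.4, -0.3]
grip_width: 0.0512
```

Run:
```python
from h import *
import pickle
state()
f=grab_frame("wrist");cv2.imwrite("pics/w5.png",f["pixels"]);pickle.dump(f,open("w5.pkl","wb"))
print([(np.round(r["centre"],1),r["conf"]) for r in pinpoint(f,"clip_grip")])
g=f["pixels"].astype(int).sum(2)
crop(f,215,90,120,110,6,"w5c.png")
```

```text
t 10.05 d 75.7 off -0.5 z 194.2 F along u -0.2 side 0.6 z -0.3 w 51.2
[]
```

View pics/w5.png

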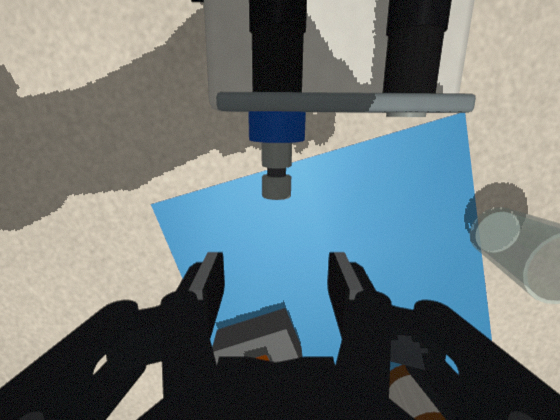

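View pics/w5c.png

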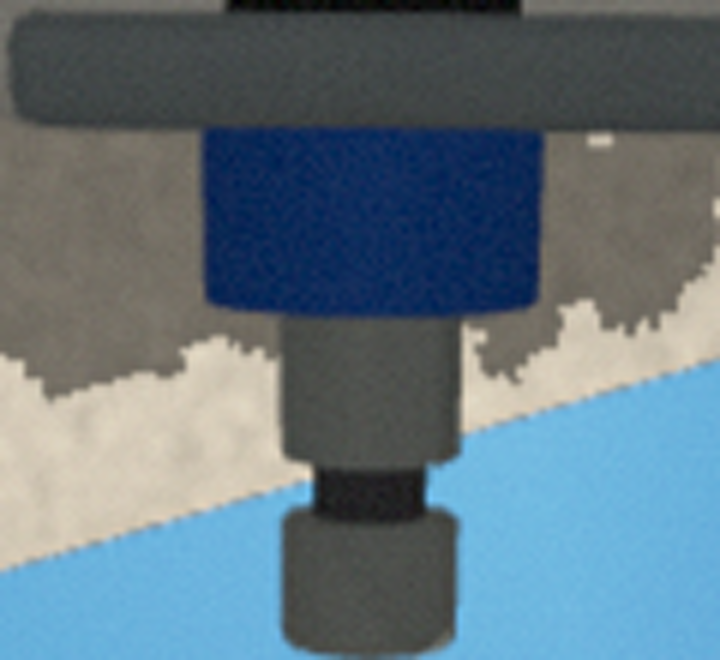

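Run:
```python
from h import *
import pickle
f=pickle.load(open("w5.pkl","rb"))
g=f["pixels"].astype(int).sum(2)
print([(v,g[v,272:281].mean().round()) for v in range(106,206) if not 120<v<138])
for c in (264,265,266,287,288,289): print(c,[(v,g[v,c]) for v in range(160,184)])
D=lambda c,r,z:round(float(-(atz(f,[c,r],z)[:2]-PL)@U*1000),1)
for n,r,z in(("plate",111.3,.116),("bush out",142.3,.12),("in",167.7,.111),("out",176.8,.111),("end",199,.111),("in side",166.3,.1),("out side",175.3,.1)): print(n,D(276.5,r,z))
```

```text
[(106, np.float64(205.0)), (107, np.float64(200.0)), (108, np.float64(194.0)), (109, np.float64(190.0)), (110, np.float64(182.0)), (111, np.float64(164.0)), (112, np.float64(139.0)), (113, np.float64(151.0)), (114, np.float64(152.0)), (115, np.float64(150.0)), (116, np.float64(151.0)), (117, np.float64(153.0)), (118, np.float64(152.0)), (119, np.float64(153.0)), (120, np.float64(154.0)), (138, np.float64(147.0)), (139, np.float64(149.0)), (140, np.float64(150.0)), (141, np.float64(145.0)), (142, np.float64(173.0)), (143, np.float64(225.0)), (144, np.float64(239.0)), (145, np.float64(239.0)), (146, np.float64(238.0)), (147, np.float64(235.0)), (148, np.float64(239.0)), (149, np.float64(240.0)), (150, np.float64(234.0)), (151, np.float64(239.0)), (152, np.float64(238.0)), (153, np.float64(238.0)), (154, np.float64(239.0)), (155, np.float64(236.0)), (156, np.float64(236.0)), (157, np.float64(239.0)), (158, np.float64(239.0)), (159, np.float64(235.0)), (160, np.float64(235.0)), (161, np.float64(236.0)), (162, np.float64(235.0)), (163, np.float64(236.0)), (164, np.float64(236.0)), (165, n
[... 3631 characters left out ...]
), (180, np.int64(224)), (181, np.int64(218)), (182, np.int64(215)), (183, np.int64(212))]
289 [(160, np.int64(197)), (161, np.int64(202)), (162, np.int64(205)), (163, np.int64(201)), (164, np.int64(197)), (165, np.int64(200)), (166, np.int64(249)), (167, np.int64(474)), (168, np.int64(524)), (169, np.int64(531)), (170, np.int64(524)), (171, np.int64(520)), (172, np.int64(518)), (173, np.int64(534)), (174, np.int64(460)), (175, np.int64(305)), (176, np.int64(192)), (177, np.int64(204)), (178, np.int64(210)), (179, np.int64(205)), (180, np.int64(213)), (181, np.int64(209)), (182, np.int64(211)), (183, np.int64(220))]
plate 0.4
bush out 19.9
in 38.2
out 44.6
end 60.9
in side 38.9
out side 45.6
```

The bush measures home: its outer face is 19.9 mm from the plate. Groove centre by sight is d ≈ 41.5–42 mm. Now the clip.

Run:
```python
from h import *
plan([.4525,-.188,.19],down(.075))
```

```text
shift cm [ 0.44 -2.1  19.33] turn /10deg [-2.08   0.     0.009]
```

Request:
send_rows --rows '[{"dx": 0,"dy": -0.4,"dz": 4,"rx": -0.4,"ry": 0,"rz": 0,"fingers": -1},{"dx": 0,"dy": -0.8,"dz": 8,"rx": -0.8,"ry": 0,"rz": 0,"fingers": -1},{"dx": 0,"dy": -1.3,"dz": 12,"rx": -1.3,"ry": 0,"rz": 0,"fingers": -1},{"dx": 0,"dy": -1.7,"dz": 16,"rx": -1.7,"ry": 0,"rz": 0,"fingers": -1},{"dx": 0.4,"dy": -2,"dz": 19,"rx": -2.08,"ry": 0,"rz": 0,"fingers": -1},{"dx": 0.4,"dy": -2.1,"dz": 19.3,"rx": -2.08,"ry": 0,"rz": 0,"fingers": -1},{"dx": 0.4,"dy": -2.1,"dz": 19.3,"rx": -2.08,"ry": 0,"rz": 0,"fingers": -1},{"dx": 0.4,"dy": -2.1,"dz": 19.3,"rx": -2.08,"ry": 0,"rz": 0,"fingers": -1}]'

```text
clock: 11.15
position: [0.4534, -0.1867, 0.1912]
tool_rot: [2.906, 1.57, 1.411]
force: [-0.9, -0.7, 0.2]
grip_width: 0.0855
```

Run:
```python
from h import *
import pickle
o=telemetry.observe();print(o["clock"],o["position"],o["force"])
f=grab_frame("wrist");cv2.imwrite("pics/w6.png",f["pixels"]);pickle.dump(f,open("w6.pkl","wb"))
r=pinpoint(f,"clip_grip");print([(np.round(q["centre"],1),q["conf"]) for q in r])
```

```text
11.15 [ 0.4534131  -0.1866852   0.19122696] [-0.92357094 -0.65697993  0.24772569]
[(array([274.5, 205. ]), 0.59), (array([287.3, 271.9]), 0.58)]
```

View pics/w6.png

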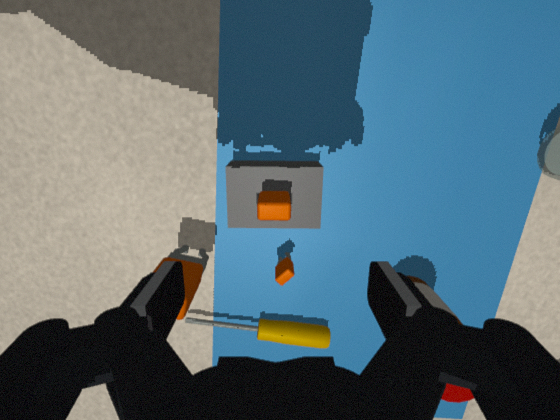

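Run:
```python
from h import *
import pickle
f=pickle.load(open("w6.pkl","rb"));crop(f,210,145,130,100,6,"w6c.png")
```

```text
(no output)
```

View pics/w6c.png

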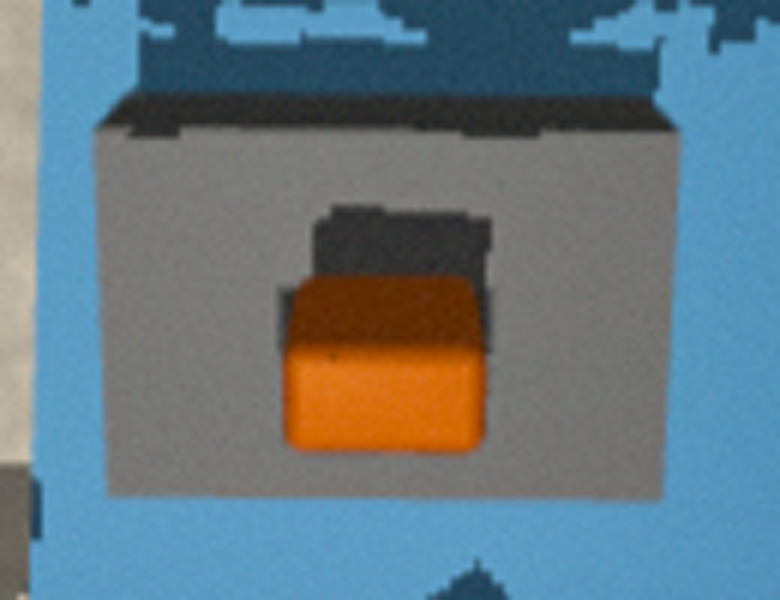

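Run:
```python
from h import *
import pickle
f=pickle.load(open("w6.pkl","rb"))
q=lambda u,v:[210+u/6-.4,145+v/6-.4]
P=[atz(f,q(*c),.04) for c in((95,129),(680,131),(663,500),(108,497))]
for i in range(4):
    e=P[(i+1)%4]-P[i];print(np.round(P[i],4),"len",np.linalg.norm(e).round(4),"ang",np.degrees(np.arctan2(e[1],e[0])).round(2))
print("rack c",np.mean(P,0))
T=[atz(f,q(*c),.084) for c in((287,345),(486,345),(484,452),(288,452))]
print("handle",np.mean(T,0),[np.linalg.norm(T[i]-T[i-1]).round(4) for i in range(4)])
plan([*np.mean(T,0)[:2],.058],down(.066))
```

```text
[ 0.4056 -0.1624  0.04  ] len 0.0895 ang 4.17
[ 0.4949 -0.1559  0.04  ] len 0.0601 ang -85.78
[ 0.4993 -0.2158  0.04  ] len 0.09 ang -175.97
[ 0.4096 -0.2222  0.04  ] len 0.0599 ang 93.76
rack c [ 0.45233757 -0.18908055  0.04      ]
handle [ 0.45243477 -0.18850861  0.084     ] [np.float64(0.0151), np.float64(0.0266), np.float64(0.0151), np.float64(0.0267)]
shift cm [13.33 -0.11  0.16] turn /10deg [ 0.057 -0.001 -0.001]
```

Request:
send_rows --rows '[{"dx": 2,"dy": -0.11,"dz": 0.18,"rx": 0.03,"ry": 0,"rz": 0,"fingers": -1},{"dx": 5,"dy": -0.11,"dz": 0.18,"rx": 0.03,"ry": 0,"rz": 0,"fingers": -1},{"dx": 8,"dy": -0.11,"dz": 0.18,"rx": 0.03,"ry": 0,"rz": 0,"fingers": -1},{"dx": 11,"dy": -0.11,"dz": 0.18,"rx": 0.03,"ry": 0,"rz": 0,"fingers": -1},{"dx": 13,"dy": -0.11,"dz": 0.18,"rx": 0.03,"ry": 0,"rz": 0,"fingers": -1},{"dx": 13.6,"dy": -0.11,"dz": 0.18,"rx": 0.03,"ry": 0,"rz": 0,"fingers": -1},{"dx": 13.6,"dy": -0.11,"dz": 0.18,"rx": 0.03,"ry": 0,"rz": 0,"fingers": -1},{"dx": 13.6,"dy": -0.11,"dz": 0.18,"rx": 0.03,"ry": 0,"rz": 0,"fingers": -1}]'

```text
clock: 12.25
position: [0.4525, -0.1896, 0.0561]
tool_rot: [1.139, 1.57, -0.362]
force: [0.3, -0.5, -0.1]
grip_width: 0.0854
```

Run:
```python
from h import *
o=telemetry.observe();print(o["clock"],o["position"],o["force"])
plan([.4524,-.1888,.055],down(.0715))
f=grab_frame("wrist");cv2.imwrite("pics/w7.png",f["pixels"])
```

```text
12.25 [ 0.45252171 -0.18964077  0.05608858] [ 0.25807634 -0.47518498 -0.05042002]
shift cm [ 0.11 -0.01 -0.08] turn /10deg [-0.011  0.003 -0.006]
```

View pics/w7.png

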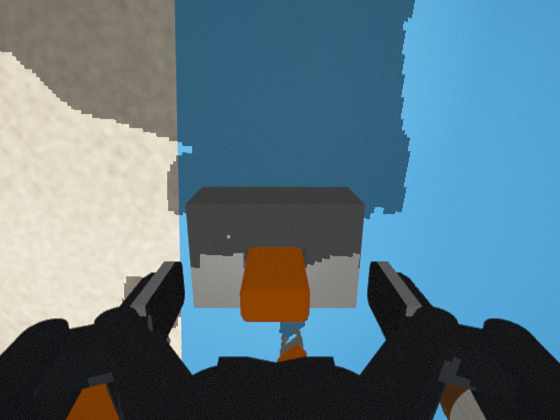

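Centred on the handle. Closing.

Request:
send_rows --rows '[{"dx": 0.1,"dy": 0,"dz": -0.08,"rx": 0,"ry": 0,"rz": 0,"fingers": -0.6},{"dx": 0.1,"dy": 0,"dz": -0.08,"rx": 0,"ry": 0,"rz": 0,"fingers": 0},{"dx": 0.1,"dy": 0,"dz": -0.08,"rx": 0,"ry": 0,"rz": 0,"fingers": 0.2},{"dx": 0.1,"dy": 0,"dz": -0.08,"rx": 0,"ry": 0,"rz": 0,"fingers": 0.3},{"dx": 0.1,"dy": 0,"dz": -0.08,"rx": 0,"ry": 0,"rz": 0,"fingers": 1},{"dx": 0.1,"dy": 0,"dz": -0.08,"rx": 0,"ry": 0,"rz": 0,"fingers": 1},{"dx": 0.1,"dy": 0,"dz": -0.08,"rx": 0,"ry": 0,"rz": 0,"fingers": 1},{"dx": 0.1,"dy": 0,"dz": -0.08,"rx": 0,"ry": 0,"rz": 0,"fingers": 1}]' --squeeze 70

```text
clock: 13.3
position: [0.452, -0.1888, 0.0545]
tool_rot: [0.197, 1.571, -1.304]
force: [-1.2, -0.1, 5.5]
grip_width: 0.0275
```

Run:
```python
from h import *
o=telemetry.observe();print(o["clock"],o["position"],o["force"],o["grip_width"])
f=grab_frame("side");crop(f,160,220,120,90,6,"d8.png")
```

```text
13.3 [ 0.45198893 -0.18877845  0.05446281] [-1.23980988 -0.12986524  5.49731608] 0.02749468044239597
```

View pics/d8.png

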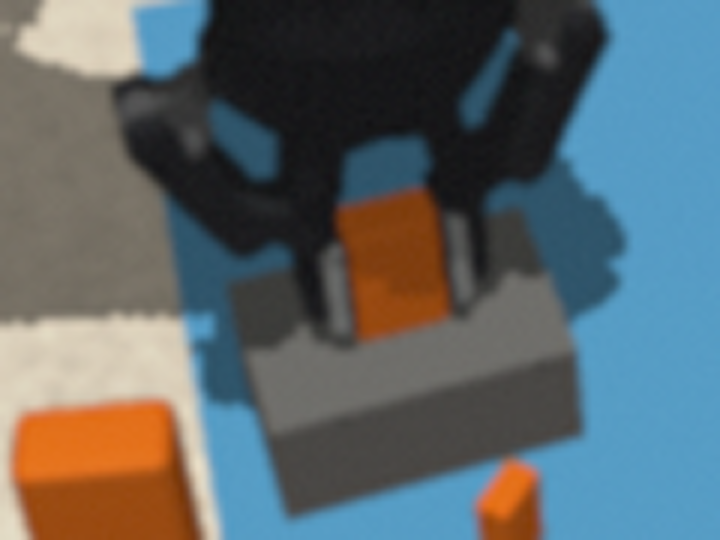

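Request:
send_rows --rows '[{"dx": -1,"dy": 0,"dz": 0,"rx": 0,"ry": 0,"rz": 0,"fingers": 1},{"dx": -3,"dy": 0,"dz": 0,"rx": 0,"ry": 0,"rz": 0,"fingers": 1},{"dx": -6,"dy": 0,"dz": 0,"rx": 0,"ry": 0,"rz": 0,"fingers": 1},{"dx": -9,"dy": 0,"dz": 0,"rx": 0,"ry": 0,"rz": 0,"fingers": 1},{"dx": -12,"dy": 0,"dz": 0,"rx": 0,"ry": 0,"rz": 0,"fingers": 1},{"dx": -15,"dy": 0,"dz": 0,"rx": 0,"ry": 0,"rz": 0,"fingers": 1},{"dx": -15.5,"dy": 0,"dz": 0,"rx": 0,"ry": 0,"rz": 0,"fingers": 1},{"dx": -15.5,"dy": 0,"dz": 0,"rx": 0,"ry": 0,"rz": 0,"fingers": 1}]'

```text
clock: 14.35
position: [0.4518, -0.1888, 0.2094]
tool_rot: [0.615, 1.57, -0.887]
force: [-0.6, -0.8, -1.0]
grip_width: 0.027
```

Run:
```python
from h import *
state();plan(at(42,.21),down(YAW))
f=grab_frame("wrist");cv2.imwrite("pics/w9.png",f["pixels"])
```

```text
t 14.35 d 269.7 off -21.7 z 209.4 F along u -0.9 side -0.3 z -1.0 w 27.0
shift cm [ -0.06  10.02 -20.56] turn /10deg [ 2.053e+00  1.000e-03 -1.000e-03]
```

View pics/w9.png

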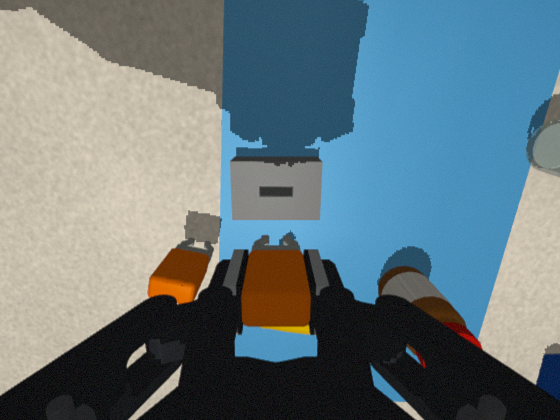

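Clip held upright with its jaws showing at (276,243). Moving over the stub.

Request:
send_rows --rows '[{"dx": 0,"dy": 1.7,"dz": -3.4,"rx": 0.34,"ry": 0,"rz": 0,"fingers": 1},{"dx": 0,"dy": 3.4,"dz": -6.9,"rx": 0.7,"ry": 0,"rz": 0,"fingers": 1},{"dx": 0,"dy": 5,"dz": -10.3,"rx": 1.05,"ry": 0,"rz": 0,"fingers": 1},{"dx": 0,"dy": 6.7,"dz": -13.8,"rx": 1.4,"ry": 0,"rz": 0,"fingers": 1},{"dx": 0,"dy": 8.4,"dz": -17.2,"rx": 1.75,"ry": 0,"rz": 0,"fingers": 1},{"dx": 0,"dy": 9.6,"dz": -19.8,"rx": 2,"ry": 0,"rz": 0,"fingers": 1},{"dx": 0,"dy": 10.02,"dz": -20.56,"rx": 2.05,"ry": 0,"rz": 0,"fingers": 1},{"dx": 0,"dy": 10.02,"dz": -20.56,"rx": 2.05,"ry": 0,"rz": 0,"fingers": 1}]'

```text
clock: 15.4
position: [0.5373, 0.0232, 0.2086]
tool_rot: [-1.164, 1.569, -3.022]
force: [-0.0, 0.7, -1.4]
grip_width: 0.0274
```

Run:
```python
from h import *
import pickle
state();plan(at(42,.1655),down(YAW))
f=grab_frame("wrist");cv2.imwrite("pics/w10.png",f["pixels"])
f=grab_frame("side");crop(f,190,90,130,100,6,"d10.png")
```

```text
t 15.4 d 42.1 off -0.2 z 208.6 F along u 0.7 side -0.2 z -1.4 w 27.4
shift cm [ 4.31  0.03 -0.01] turn /10deg [0.01  0.003 0.007]
```

View pics/w10.png

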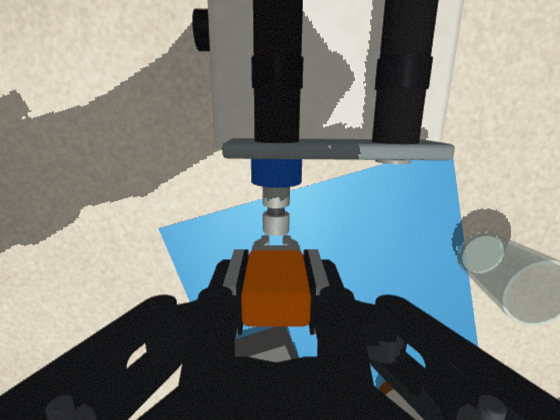

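View pics/d10.png

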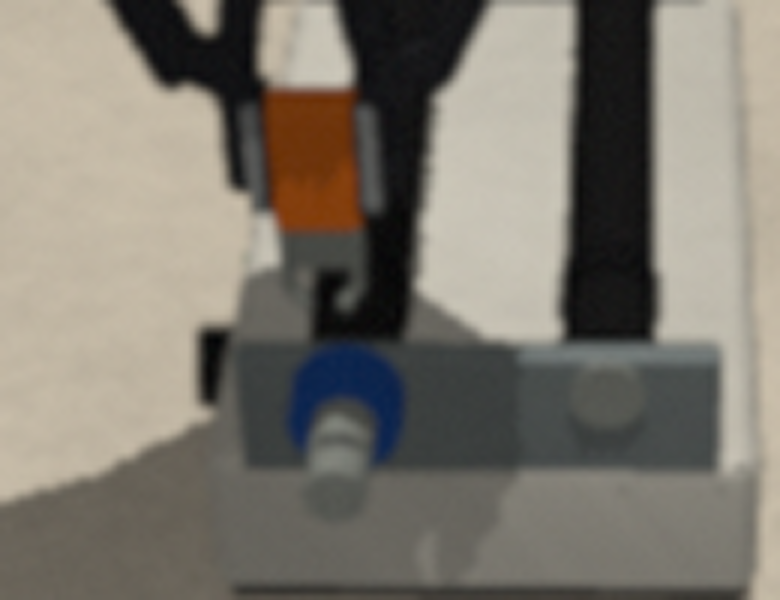

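Request:
send_rows --rows '[{"dx": 1,"dy": 0.02,"dz": 0,"rx": 0,"ry": 0,"rz": 0,"fingers": 1},{"dx": 2,"dy": 0.02,"dz": 0,"rx": 0,"ry": 0,"rz": 0,"fingers": 1},{"dx": 3,"dy": 0.02,"dz": 0,"rx": 0,"ry": 0,"rz": 0,"fingers": 1},{"dx": 3.8,"dy": 0.02,"dz": 0,"rx": 0,"ry": 0,"rz": 0,"fingers": 1},{"dx": 4.3,"dy": 0.02,"dz": 0,"rx": 0,"ry": 0,"rz": 0,"fingers": 1},{"dx": 4.7,"dy": 0.02,"dz": 0,"rx": 0,"ry": 0,"rz": 0,"fingers": 1},{"dx": 4.9,"dy": 0.02,"dz": 0,"rx": 0,"ry": 0,"rz": 0,"fingers": 1},{"dx": 4.9,"dy": 0.02,"dz": 0,"rx": 0,"ry": 0,"rz": 0,"fingers": 1}]'

```text
clock: 16.5
position: [0.5379, 0.0233, 0.1603]
tool_rot: [3.048, 1.571, 1.188]
force: [-0.1, -1.1, -1.0]
grip_width: 0.027
```

Run:
```python
from h import *
state()
f=grab_frame("wrist");crop(f,190,110,170,180,3.3,"w11.png")
f=grab_frame("scene");crop(f,290,110,90,90,6,"s11.png")
```

```text
t 16.5 d 41.8 off 0.3 z 160.3 F along u -1.1 side 0.2 z -1.0 w 27.0
```

View pics/w11.png

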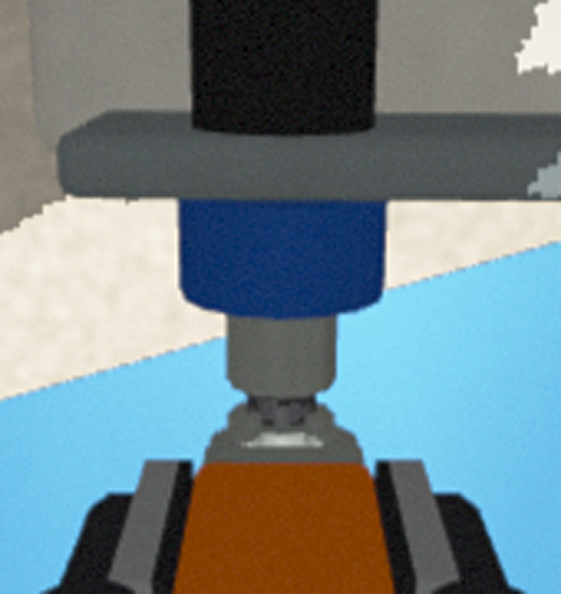

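View pics/s11.png

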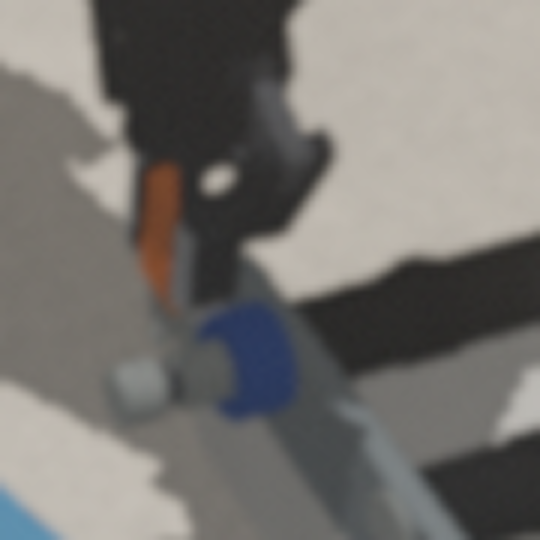

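Request:
send_rows --rows '[{"dx": 0.1,"dy": 0,"dz": 0,"rx": 0,"ry": 0,"rz": 0,"fingers": 1},{"dx": 0.2,"dy": 0,"dz": 0,"rx": 0,"ry": 0,"rz": 0,"fingers": 1},{"dx": 0.3,"dy": 0,"dz": 0,"rx": 0,"ry": 0,"rz": 0,"fingers": 1},{"dx": 0.4,"dy": 0,"dz": 0,"rx": 0,"ry": 0,"rz": 0,"fingers": 1},{"dx": 0.5,"dy": 0,"dz": 0,"rx": 0,"ry": 0,"rz": 0,"fingers": 1},{"dx": 0.55,"dy": 0,"dz": 0,"rx": 0,"ry": 0,"rz": 0,"fingers": 1},{"dx": 0.6,"dy": 0,"dz": 0,"rx": 0,"ry": 0,"rz": 0,"fingers": 1},{"dx": 0.6,"dy": 0,"dz": 0,"rx": 0,"ry": 0,"rz": 0,"fingers": 1}]'

```text
clock: 17.6
position: [0.5378, 0.0232, 0.1543]
tool_rot: [-1.938, 1.571, 2.486]
force: [-0.3, -0.4, 0.3]
grip_width: 0.0269
```

Run:
```python
from h import *
state()
f=grab_frame("wrist");crop(f,190,110,170,180,3.3,"w12.png")
```

```text
t 17.6 d 41.9 off 0.3 z 154.3 F along u -0.5 side -0.2 z 0.3 w 26.9
```

View pics/w12.png

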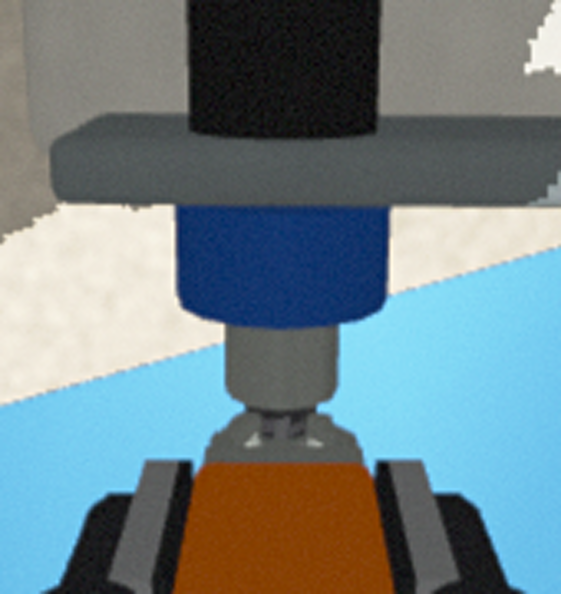

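Request:
send_rows --rows '[{"dx": 0.05,"dy": 0,"dz": 0,"rx": 0,"ry": 0,"rz": 0,"fingers": 1},{"dx": 0.1,"dy": 0,"dz": 0,"rx": 0,"ry": 0,"rz": 0,"fingers": 1},{"dx": 0.15,"dy": 0,"dz": 0,"rx": 0,"ry": 0,"rz": 0,"fingers": 1},{"dx": 0.2,"dy": 0,"dz": 0,"rx": 0,"ry": 0,"rz": 0,"fingers": 1},{"dx": 0.25,"dy": 0,"dz": 0,"rx": 0,"ry": 0,"rz": 0,"fingers": 1},{"dx": 0.3,"dy": 0,"dz": 0,"rx": 0,"ry": 0,"rz": 0,"fingers": 1},{"dx": 0.3,"dy": 0,"dz": 0,"rx": 0,"ry": 0,"rz": 0,"fingers": 1},{"dx": 0.3,"dy": 0,"dz": 0,"rx": 0,"ry": 0,"rz": 0,"fingers": 1}]'

```text
clock: 18.65
position: [0.5378, 0.0233, 0.1513]
tool_rot: [-2.032, 1.571, 2.392]
force: [-0.3, 0.4, -0.8]
grip_width: 0.0274
```

Run:
```python
from h import *
state()
f=grab_frame("wrist");crop(f,190,110,170,180,3.3,"w13.png")
```

```text
t 18.65 d 41.9 off 0.3 z 151.3 F along u 0.3 side -0.4 z -0.8 w 27.4
```

View pics/w13.png

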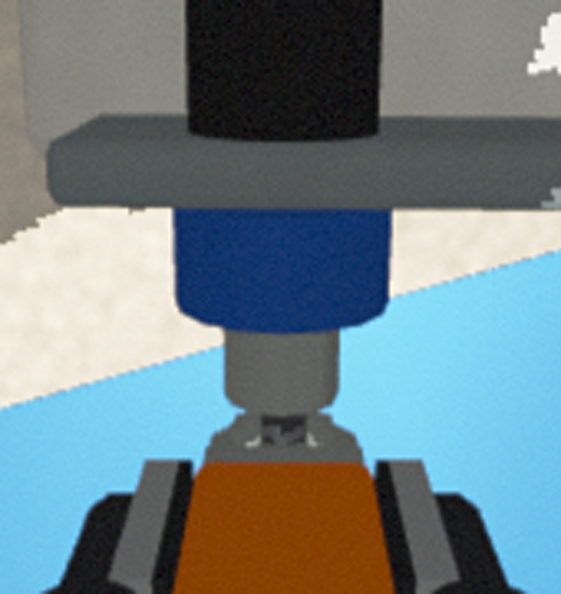

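Request:
send_rows --rows '[{"dx": 0.05,"dy": 0,"dz": 0,"rx": 0,"ry": 0,"rz": 0,"fingers": 1},{"dx": 0.1,"dy": 0,"dz": 0,"rx": 0,"ry": 0,"rz": 0,"fingers": 1},{"dx": 0.15,"dy": 0,"dz": 0,"rx": 0,"ry": 0,"rz": 0,"fingers": 1},{"dx": 0.2,"dy": 0,"dz": 0,"rx": 0,"ry": 0,"rz": 0,"fingers": 1},{"dx": 0.25,"dy": 0,"dz": 0,"rx": 0,"ry": 0,"rz": 0,"fingers": 1},{"dx": 0.3,"dy": 0,"dz": 0,"rx": 0,"ry": 0,"rz": 0,"fingers": 1},{"dx": 0.35,"dy": 0,"dz": 0,"rx": 0,"ry": 0,"rz": 0,"fingers": 1},{"dx": 0.35,"dy": 0,"dz": 0,"rx": 0,"ry": 0,"rz": 0,"fingers": 1}]'

```text
clock: 19.7
position: [0.5382, 0.0233, 0.1481]
tool_rot: [1.867, 1.57, 0.008]
force: [-1.0, -0.3, 6.0]
grip_width: 0.0274
```

Run:
```python
from h import *
state()
```

```text
t 19.7 d 41.8 off 0.6 z 148.1 F along u -0.6 side -0.9 z 6.0 w 27.4
```

Contact at about 148.5 mm, well below the full-shaft stop, so the clip is in the groove. Pressing gradually.

Request:
send_rows --rows '[{"dx": 0.05,"dy": 0,"dz": 0,"rx": 0,"ry": 0,"rz": 0,"fingers": 1},{"dx": 0.1,"dy": 0,"dz": 0,"rx": 0,"ry": 0,"rz": 0,"fingers": 1},{"dx": 0.15,"dy": 0,"dz": 0,"rx": 0,"ry": 0,"rz": 0,"fingers": 1},{"dx": 0.2,"dy": 0,"dz": 0,"rx": 0,"ry": 0,"rz": 0,"fingers": 1},{"dx": 0.25,"dy": 0,"dz": 0,"rx": 0,"ry": 0,"rz": 0,"fingers": 1},{"dx": 0.3,"dy": 0,"dz": 0,"rx": 0,"ry": 0,"rz": 0,"fingers": 1},{"dx": 0.3,"dy": 0,"dz": 0,"rx": 0,"ry": 0,"rz": 0,"fingers": 1},{"dx": 0.3,"dy": 0,"dz": 0,"rx": 0,"ry": 0,"rz": 0,"fingers": 1}]'

```text
clock: 20.7
position: [0.5377, 0.0232, 0.1446]
tool_rot: [-1.309, 1.57, 3.115]
force: [0.4, 0.7, -1.5]
grip_width: 0.027
```

Run:
```python
from h import *
state()
```

```text
t 20.7 d 42.0 off 0.2 z 144.6 F along u 0.8 side 0.1 z -1.5 w 27.0
```

Past the snap point: the force fell to -1.5 N. I'll follow it down to the seat.

Request:
send_rows --rows '[{"dx": 0.1,"dy": 0,"dz": 0,"rx": 0,"ry": 0,"rz": 0,"fingers": 1},{"dx": 0.2,"dy": 0,"dz": 0,"rx": 0,"ry": 0,"rz": 0,"fingers": 1},{"dx": 0.3,"dy": 0,"dz": 0,"rx": 0,"ry": 0,"rz": 0,"fingers": 1},{"dx": 0.4,"dy": 0,"dz": 0,"rx": 0,"ry": 0,"rz": 0,"fingers": 1},{"dx": 0.5,"dy": 0,"dz": 0,"rx": 0,"ry": 0,"rz": 0,"fingers": 1},{"dx": 0.55,"dy": 0,"dz": 0,"rx": 0,"ry": 0,"rz": 0,"fingers": 1},{"dx": 0.6,"dy": 0,"dz": 0,"rx": 0,"ry": 0,"rz": 0,"fingers": 1},{"dx": 0.6,"dy": 0,"dz": 0,"rx": 0,"ry": 0,"rz": 0,"fingers": 1}]'

```text
clock: 21.7
position: [0.5377, 0.0232, 0.1386]
tool_rot: [-1.355, 1.571, 3.069]
force: [-0.4, 0.4, -4.8]
grip_width: 0.0273
```

Run:
```python
from h import *
state()
f=grab_frame("wrist");crop(f,190,110,170,180,3.3,"w14.png")
f=grab_frame("side");crop(f,190,90,130,100,6,"d14.png")
```

```text
t 21.7 d 42.0 off 0.2 z 138.6 F along u 0.3 side -0.5 z -4.8 w 27.3
```

View pics/w14.png

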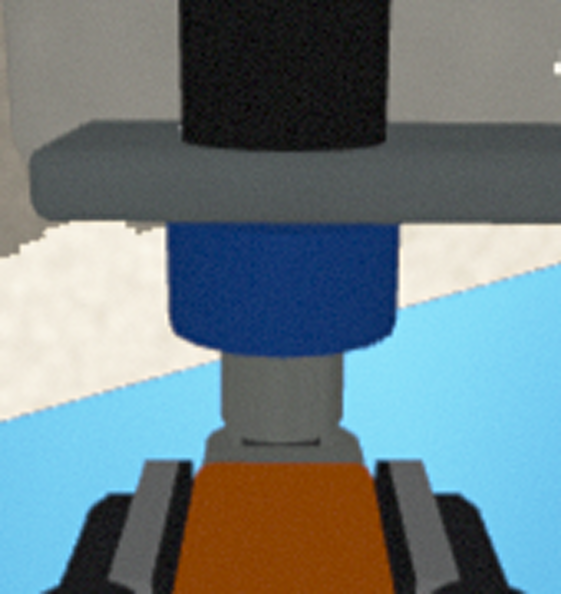

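View pics/d14.png

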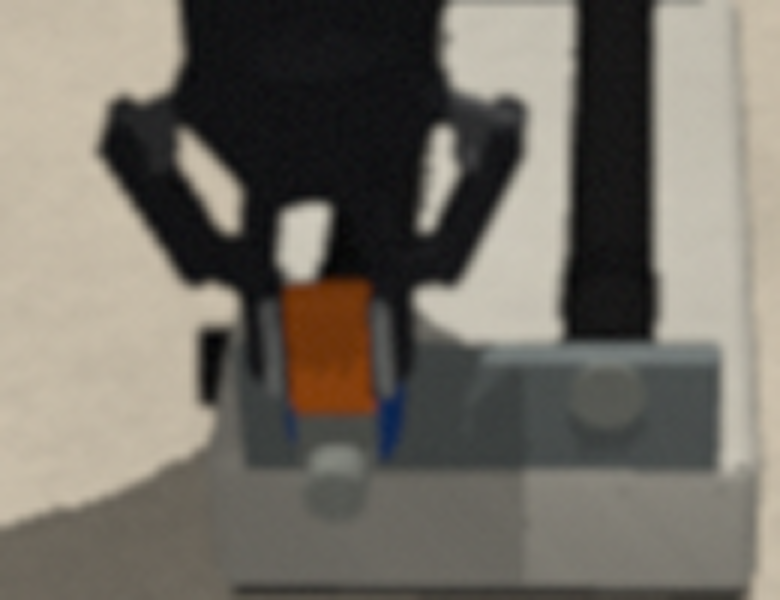

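Request:
send_rows --rows '[{"dx": 0.05,"dy": 0,"dz": 0,"rx": 0,"ry": 0,"rz": 0,"fingers": 1},{"dx": 0.1,"dy": 0,"dz": 0,"rx": 0,"ry": 0,"rz": 0,"fingers": 1},{"dx": 0.15,"dy": 0,"dz": 0,"rx": 0,"ry": 0,"rz": 0,"fingers": 1},{"dx": 0.2,"dy": 0,"dz": 0,"rx": 0,"ry": 0,"rz": 0,"fingers": 1},{"dx": 0.25,"dy": 0,"dz": 0,"rx": 0,"ry": 0,"rz": 0,"fingers": 1},{"dx": 0.3,"dy": 0,"dz": 0,"rx": 0,"ry": 0,"rz": 0,"fingers": 1},{"dx": 0.3,"dy": 0,"dz": 0,"rx": 0,"ry": 0,"rz": 0,"fingers": 1},{"dx": 0.3,"dy": 0,"dz": 0,"rx": 0,"ry": 0,"rz": 0,"fingers": 1}]'

```text
clock: 22.8
position: [0.5379, 0.0234, 0.1368]
tool_rot: [1.425, 1.57, -0.434]
force: [-9.1, -0.2, 18.6]
grip_width: 0.0273
```

Run:
```python
from h import *
state()
```

```text
t 22.8 d 41.7 off 0.4 z 136.8 F along u -2.8 side -8.6 z 18.6 w 27.3
```

Request:
send_rows --rows '[{"dx": -0.1,"dy": 0,"dz": 0,"rx": 0,"ry": 0,"rz": 0,"fingers": 1},{"dx": -0.2,"dy": 0,"dz": 0,"rx": 0,"ry": 0,"rz": 0,"fingers": 1},{"dx": -0.2,"dy": 0,"dz": 0,"rx": 0,"ry": 0,"rz": 0,"fingers": 0.3},{"dx": -0.2,"dy": 0,"dz": 0,"rx": 0,"ry": 0,"rz": 0,"fingers": 0.2},{"dx": -0.2,"dy": 0,"dz": 0,"rx": 0,"ry": 0,"rz": 0,"fingers": 0.1},{"dx": -0.2,"dy": 0,"dz": 0,"rx": 0,"ry": 0,"rz": 0,"fingers": 0},{"dx": -0.2,"dy": 0,"dz": 0,"rx": 0,"ry": 0,"rz": 0,"fingers": -0.1},{"dx": -0.2,"dy": 0,"dz": 0,"rx": 0,"ry": 0,"rz": 0,"fingers": -0.1}]'

```text
clock: 23.8
position: [0.5378, 0.0232, 0.1378]
tool_rot: [-1.267, 1.571, -3.126]
force: [-0.1, -0.9, -0.2]
grip_width: 0.0468
```

Run:
```python
from h import *
state()
f=grab_frame("wrist");crop(f,190,110,170,180,3.3,"w15.png")
```

```text
t 23.8 d 41.9 off 0.3 z 137.8 F along u -0.9 side 0.1 z -0.2 w 46.8
```

View pics/w15.png

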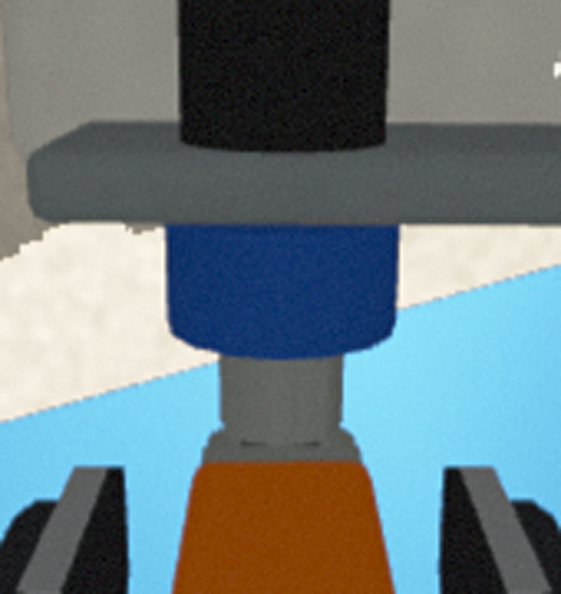

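Released. Retreating upward and away, so the cameras have a clear view.

Request:
send_rows --rows '[{"dx": -1,"dy": 0,"dz": 0,"rx": 0,"ry": 0,"rz": 0,"fingers": -0.1},{"dx": -3,"dy": 0,"dz": 0,"rx": 0,"ry": 0,"rz": 0,"fingers": -0.1},{"dx": -6,"dy": 0,"dz": 0,"rx": 0,"ry": 0,"rz": 0,"fingers": -0.1},{"dx": -9,"dy": 0,"dz": 1,"rx": 0,"ry": 0,"rz": 0,"fingers": -0.1},{"dx": -12,"dy": 0,"dz": 4,"rx": 0,"ry": 0,"rz": 0,"fingers": -0.1},{"dx": -13,"dy": 0,"dz": 7,"rx": 0,"ry": 0,"rz": 0,"fingers": -0.1},{"dx": -13,"dy": 0,"dz": 8,"rx": 0,"ry": 0,"rz": 0,"fingers": -0.1},{"dx": -13,"dy": 0,"dz": 8,"rx": 0,"ry": 0,"rz": 0,"fingers": -0.1}]'

```text
clock: 24.85
position: [0.515, -0.0535, 0.2678]
tool_rot: [-2.635, 1.571, 1.788]
force: [-0.2, -0.4, 0.6]
grip_width: 0.0467
```

Run:
```python
from h import *
import pickle
state()
f=grab_frame("wrist");cv2.imwrite("pics/w16.png",f["pixels"]);s=grab_frame("scene");crop(s,280,110,110,100,6,"s16.png")
d=grab_frame("side");crop(d,200,100,110,90,7,"d16.png");cv2.imwrite("pics/d16f.png",d["pixels"]);pickle.dump((f,s,d),open("w16.pkl","wb"))
a=pinpoint(s,"clip_grip");b=pinpoint(d,"clip_grip");c=pinpoint(f,"clip_grip")
for x in(a,b,c):print([(np.round(r["centre"],1).tolist(),round(r["conf"],2)) for r in x])
```

```text
t 24.85 d 122.0 off 0.3 z 267.8 F along u -0.5 side -0.0 z 0.6 w 46.7
[([157.5, 199.9], 0.75), ([321.3, 160.3], 0.66), ([184.6, 241.6], 0.58), ([144.3, 265.5], 0.46)]
[([175.2, 306.1], 0.97), ([245.2, 303.4], 0.6), ([244.8, 146.0], 0.57)]
[([290.0, 331.7], 0.82), ([276.2, 108.5], 0.67)]
```

View pics/w16.png

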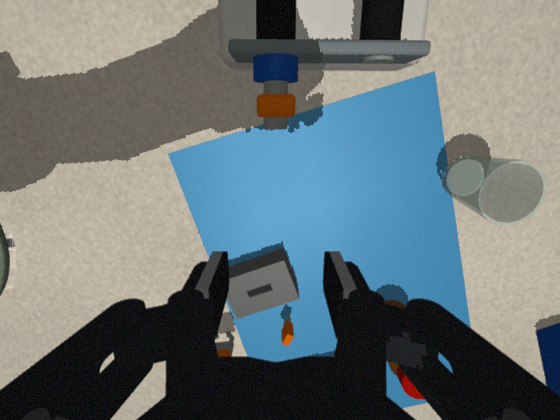

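View pics/s16.png

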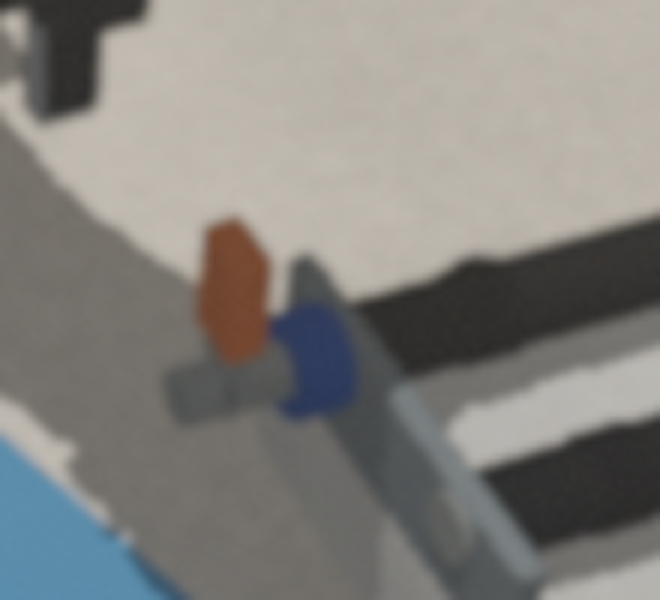

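View pics/d16.png

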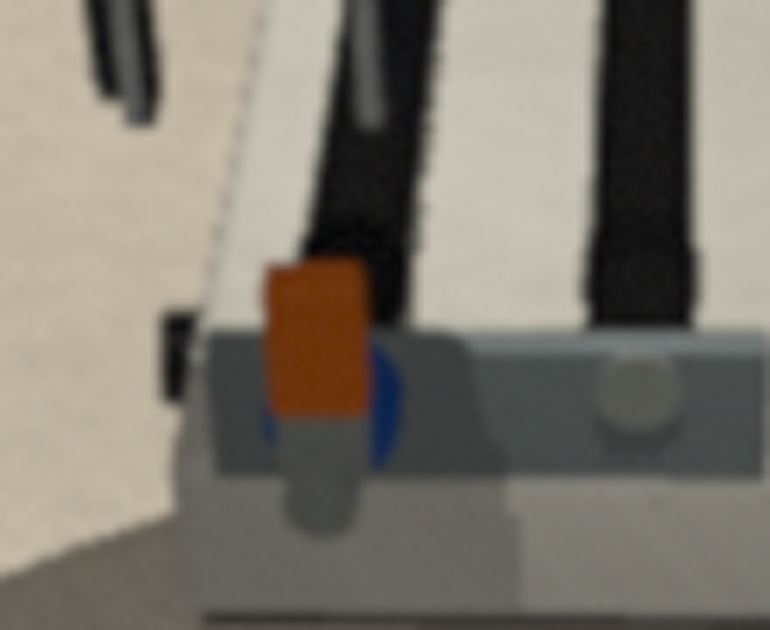

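Run:
```python
from h import *
import pickle
f,s,d=pickle.load(open("w16.pkl","rb"))
X,r=tri([(s,[321.3,160.3]),(d,[244.8,146]),(f,[276.2,108.5])]);print(X,r, "expect",at(41.7,.145))
E=np.array(at(41.7,.145));print([proj(c,E).round(1) for c in(s,d,f)])
# expected handle corners overlay check
for c,n in((d,"d"),(s,"s")):
    im=c["pixels"].copy()
    for z in(.123,.167):
        for a in(-8,8):
            for b in(-14,14):
                p=proj(c,np.array(at(41.7+a,z,b)));print(n,z,a,b,p.round(1))
print("bush outer wrist", [ -(atz(f,[276,rr],.12)[:2]-PL)@U*1000 for rr in (80,81,82)])
g=f["pixels"][70:95,276].tolist();print(g)
```

```text
[0.54045211 0.02355648 0.14451529] [array([-1.5, -2. ]), array([0.9, 1.7]), array([ 2.6, -4.5])] expect [np.float64(0.5376157569381809), np.float64(0.023529326164704163), 0.145]
[array([318.8, 157.4]), array([244.3, 147.7]), array([275.4, 105.1])]
d 0.123 -8 -14 [238.4 154.6]
d 0.123 -8 14 [252.3 154.6]
d 0.123 8 -14 [237.7 159.3]
d 0.123 8 14 [251.8 159.3]
d 0.167 -8 -14 [236.7 135.9]
d 0.167 -8 14 [251.1 135.9]
d 0.167 8 -14 [235.9 140.4]
d 0.167 8 14 [250.5 140.4]
s 0.123 -8 -14 [318.6 160.2]
s 0.123 -8 14 [324.5 168.7]
s 0.123 8 -14 [311.6 162.2]
s 0.123 8 14 [317.5 170.8]
s 0.167 -8 -14 [320.2 143.9]
s 0.167 -8 14 [326.4 152.5]
s 0.167 8 -14 [313.  145.9]
s 0.167 8 14 [319.1 154.5]
bush outer wrist [np.float64(21.022508147549107), np.float64(21.804898193766455), np.float64(22.588621104082833)]
[[79, 36, 0], [82, 39, 13], [84, 43, 10], [85, 43, 19], [89, 42, 25], [86, 44, 17], [83, 39, 10], [85, 43, 20], [80, 36, 11], [70, 35, 10], [72, 61, 55], [73, 75, 72], [74, 79, 74], [74, 74, 72], [75, 76, 74], [68, 73, 70], [70, 75, 70], [68, 70, 68], [68, 71, 69], [71, 73, 69], [71, 78, 75], [72, 72, 70], [70, 72, 70], [57, 66, 77], [35, 60, 105]]
```

Run:
```python
from h import *
print(job.job_done())
```

```text
the job is handed in; nothing more can be done
None
```

I slid the bush home against the end plate, then fitted the middle-sized clip from the grey block into its groove. The handle is on top, the gripper has let go, and the job is handed in at about 25 s.

- **Bush:** It hit a hard stop, with about 12 N as the highest reading. A picture after the push put its outer face 19.9 mm from the plate, where home is 20 mm. The last picture read 20.9 mm. That is within camera calibration, and nothing touched the bush in between.
- **Clip:** The groove was about 42 mm out, and the clip met no resistance until its jaws reached the groove core. The force rose to 6 N, then turned into a pull of up to -5 N as it snapped on. The web seated at 18.6 N, with 8.6 N sideways. These are readings at the end of each move, so the peak during the snap was not recorded; all were well under 40 N.
- **Last checks:** The handle stands upright and its outline in the side view matches a fully seated clip to 1–2 pixels. Its centre triangulated at 144.5 mm high, against 145 mm expected. The networks' points disagreed by up to 4.5 pixels in the wrist view and put the centre about 3 mm off to the side. The gripper was clear of everything, and I did not go near the bottle, beaker or screwdriver.

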